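# Lock the finishing stand and load it with whittled sticks

## Robot

A 6-joint arm with a two-finger parallel gripper is mounted at the origin on the work surface. World frame = base frame: x ahead of the robot, y to its left, z up, the work surface at z = 0. Lengths are in m, angles in rad, forces in N, time in s.
With the tool pointing down it reaches from about 0.35 to 0.875 m from the base axis. Payload 4.2 kg.
Tool frame: the origin (TCP) lies midway between the tips of the shut fingers; the grasp point (between the pads) lies 19 mm behind it (r.grip_point_offset is the distance from the TCP to the grasp point, in m); z points along the fingers, y is the line along which they close (so a half turn about z gives the same grasp; the last joint's range is limited). The gripper opens to 85 mm and grips with 20 to 120 N. Pads are 22 mm wide; open, the fingers measure 114 mm over their backs; the gripper's body (76 mm by 85 mm) begins 54 mm behind the grasp point. The pads swing forward as they close: fully open they stand 13 mm farther back than shut.
Start: joints at [1.366, 0.385, 0.008, 0, -1.194, -0.259], TCP at [0.28, 0.559, 0.231] pointing down, gripper open.
Joint ranges: [-3.14, 3.14], [-1.21, 2.06], [-1.07, 1.41], [-3.16, 2.05], [-2.99, -0.16], [-3.1, 3.1]. Speed limits (rad/s): [2.79, 2.79, 3.14, 3.14, 3.14, 3.14].

## Interface

Orientations are given as a unit quaternion [x, y, z, w].
In Python, from cell import r gives the robot as it stands.
- The arm moves only by the tool send_rows, never from a script. Its argument "moves" is a list of rows, each an object of numbers: "x", "y", "z": the shift along the world's x, y, z in mm; "roll": the turn about the world's z in rad; "gripper": the finger opening in mm, from 0 to 85.4. A call has 1 to 20 rows; each row shifts and turns the commanded pose from where the row before left it; what a row does not reach is not made up. A row lasts 1/10 s, in which the tool goes at most 50 mm and 8.59 degrees, less where a joint would pass 70% of its speed; a pose out of reach is approached as far as the arm can. A call is refused whole if a number of a shift passes 50 or a number of a turn 0.15, either way. A call with a gripper value outside its range is refused whole. The fingers move at their own pace and stop on an object; "grip_force" is the grip in N (left out, the last holds). Time passes only in rows, so rows that do not move let the fingers close. It gives the time, the measured TCP pose, the force, the opening and the grip force at its end, in the units of the state.
- r.observe(): the state, without advancing time (a new reading comes with each control period).
- r.get_image(name): name is "scene" or "top"; returns a dict with "image" (400x640x3 uint8, red, green, blue), "intrinsics" (3x3 intrinsics, pixels), "position" and "rotation" of the camera in the world. Camera axes: x right, y down, z forward; pixel columns grow to the right and rows downward; lengths in m; the calibration is good to about 2 mm. A picture is of the moment at which its call begins. There is no depth.
- r.close_job(): hands the job in; it is judged then, once.
Trained networks look in a picture, given as the dict that the camera call returned (one of the last four; its "shot" number tells which), for a name from the list of things; names that differ only in an ending like _2 or _b are one class to them, and where a whole thing is asked for, a point or a joint stands for the part that bears it (a point fixed in the world has none). Each returns a list of dicts, best first, with "score" (0 to 1); they miss things now and then, are a little off and sometimes report something else, mostly with a low value. They report only what shows in the picture. A call takes as long as a camera call. They do not tell look-alikes from the thing itself.
- r.regions_of(picture, query): "mask" (400x640 bool, what is visible of it) and "extent" ([left, top, width, height] in pixels, round what is visible of it).
The state is a dict: "time": time; "joint_pos": joint angles; "qvel": joint speeds; "joint_efforts": joint torques, N m; "eef_pos": TCP position; "eef_rot": TCP orientation; "force": force on the tool from outside, world axes, zero at the start; "torque": the same for the moment, N m; "finger_gap": finger opening in m; "grasp_force": force on a finger pad.
Only numpy, scipy, OpenCV 4.12 (cv2) and the standard library are available. Lean on these libraries where they do the work, as an engineer would, in place of code of your own. Each camera call takes 0.05 s, during which the arm holds its last target. There are 200 camera calls.

## Task

Spin the loose six-armed head in the finishing stand until the eye on its long arm stands over the lock hole in the stand's dark lug, then pass the steel lock pin from the stock block down through both until its collar rests on the eye. Only once the head is pinned, move every stick from the block to the head, each with its tenon through an eye of its own on a short arm, upright and fully home on its shoulder. Leave the other things on the table where they are.

Things in the scene. Friction and masses are not known exactly. Their poses are not given: they have to be found in the camera images.
- stand: finishing stand, fixed to the table: round plywood base 220 mm in diameter, 12 mm thick, with a socket tube (64 mm outside, rim at height 62 mm) in its centre and, at its +x side, a dark lug with the lock hole. Origin: centre of the underside; z up.
- lock_hole (a point): centre of the mouth of the lock hole in the stand's lug: hole 15 mm in diameter, 30 mm deep, mouth at height 56 mm, 80 mm from the stand's centre along the stand's +x.
- head: loose aluminium bushing with six-armed head, about 0.35 kg: 40 mm stub in the socket tube with 1.5 mm play; spins freely either way, stays where left, held down by weight only. Origin: centre of the stub's underside, 18 mm up; z up. Arms 60 deg apart, 44 to 58 mm above the origin; the long one lies along +x. In the centre a wooden grip bar, 60 mm long along x, 16 mm thick, 58 to 100 mm above the origin.
- lock_eye (a point): centre of the top of the eye on the head's long arm, 80 mm from the axis along the head's +x, at height 76 mm (hole 15 mm in diameter, 14 mm thick, eye 32 mm across, its underside 6 mm above the lug); it takes the lock pin and must stand over the lock hole.
- block: loose hardwood stock block, 165 x 135 x 50 mm, about 1.3 kg, with six square sockets (15 mm wide, 44 mm deep) in its top in two rows: at x = -48, 0, 48 mm and y = -37.5, 37.5 mm in its own frame. Origin: centre of the underside; z up. It holds the sticks and the pin, in any sockets. It may get knocked aside.
- pin: steel lock pin 140 mm long, upright in the block at the start. Origin: tip of its shank; z up its axis. From the tip: 10 mm cone, shank 12 mm in diameter, collar 36 mm in diameter from 42 to 48 mm, handle 20 mm in diameter from 48 to 126 mm (to grip), knob 28 mm in diameter up to 140 mm. 140 g. Fully home its collar rests on the lock eye, its tip 22 mm inside the lock hole.
- eye1 (a point): centre of the top of the eye on a short arm, for a stick: 60 mm from the head's axis, 60 degrees anticlockwise (from above) from the long arm, at height 76 mm; hole 15 mm in diameter, 14 mm thick, eye 32 mm across.
- eye2 (a point): centre of the top of the eye on a short arm, for a stick: 60 mm from the head's axis, 120 degrees anticlockwise (from above) from the long arm, at height 76 mm; hole 15 mm in diameter, 14 mm thick, eye 32 mm across.
- eye3 (a point): centre of the top of the eye on a short arm, for a stick: 60 mm from the head's axis, 180 degrees anticlockwise (from above) from the long arm, at height 76 mm; hole 15 mm in diameter, 14 mm thick, eye 32 mm across.
- eye4 (a point): centre of the top of the eye on a short arm, for a stick: 60 mm from the head's axis, 240 degrees anticlockwise (from above) from the long arm, at height 76 mm; hole 15 mm in diameter, 14 mm thick, eye 32 mm across.
- eye5 (a point): centre of the top of the eye on a short arm, for a stick: 60 mm from the head's axis, 300 degrees anticlockwise (from above) from the long arm, at height 76 mm; hole 15 mm in diameter, 14 mm thick, eye 32 mm across.
- stick1: whittled wooden stick 134 mm long, upright in a socket of the block at the start (None if absent). Origin: tip of its tenon; z up its axis. From the tip: 10 mm cone, tenon 12 mm in diameter to a shoulder at 34 mm, then a body 22 to 28 mm in diameter; from 74 to 130 mm a plain cylinder 22 mm in diameter to grip. 60 g. Fully home the shoulder rests on the eye (origin 34 mm below the eye's top).
- stick2: whittled wooden stick 134 mm long, upright in a socket of the block at the start (None if absent). Origin: tip of its tenon; z up its axis. From the tip: 10 mm cone, tenon 12 mm in diameter to a shoulder at 34 mm, then a body 22 to 28 mm in diameter; from 74 to 130 mm a plain cylinder 22 mm in diameter to grip. 60 g. Fully home the shoulder rests on the eye (origin 34 mm below the eye's top).
- stick3: whittled wooden stick 134 mm long, upright in a socket of the block at the start (None if absent). Origin: tip of its tenon; z up its axis. From the tip: 10 mm cone, tenon 12 mm in diameter to a shoulder at 34 mm, then a body 22 to 28 mm in diameter; from 74 to 130 mm a plain cylinder 22 mm in diameter to grip. 60 g. Fully home the shoulder rests on the eye (origin 34 mm below the eye's top).
- stick4: whittled wooden stick 134 mm long, upright in a socket of the block at the start (None if absent). Origin: tip of its tenon; z up its axis. From the tip: 10 mm cone, tenon 12 mm in diameter to a shoulder at 34 mm, then a body 22 to 28 mm in diameter; from 74 to 130 mm a plain cylinder 22 mm in diameter to grip. 60 g. Fully home the shoulder rests on the eye (origin 34 mm below the eye's top).
- stick5: whittled wooden stick 134 mm long, upright in a socket of the block at the start (None if absent). Origin: tip of its tenon; z up its axis. From the tip: 10 mm cone, tenon 12 mm in diameter to a shoulder at 34 mm, then a body 22 to 28 mm in diameter; from 74 to 130 mm a plain cylinder 22 mm in diameter to grip. 60 g. Fully home the shoulder rests on the eye (origin 34 mm below the eye's top).
- tin: bystander: round metal wax tin, 80 mm across, 38 mm high, origin under its centre
- cap: bystander: black plastic ring, 60 mm across, 16 mm high, origin under its centre
- sander: bystander: cork sanding block 85 x 50 x 28 mm, long along its x, origin under its centre, between stand and block
- driftwood: bystander: dark piece of driftwood 135 mm long, 24 mm thick, lying along its x between stand and block
- brush: bystander: brush about 170 mm long lying along its x near the robot
Not all that is in view belongs to the job. What is shaped like the stick1 but green or turquoise is not meant. Leave any yellow look-alike of the stick3 alone.

How it is judged:
By the outcome, as a careful person would: the job done as asked, in the order asked, and still so for the second after the job is handed in, with the robot touching nothing.
Of stick1, stick2, stick3, stick4, stick5 only 3 to 5 are there at a start; the rules pass over those that are not, and their reading is None.
At some moment in a run one of block may be knocked a few centimetres aside while the robot is not near it.
It also fails if it takes over 210 s, if anything falls off the work surface, if the arm or the gripper's body presses on something with over 40 N, if the wrist force passes 120 N, or if a joint passes its speed limit or range.

## Working session

There is one attempt and no reset: what is moved stays moved. The work goes in short steps, Python scripts to look and compute and a tool call to move; the robot and the scene stay as the last step left them, time stands still between calls to the robot, and variables do not carry over. Pictures are saved under pics/ and viewed, at most 14 in all, crops included, and the job is handed in when it is done.

Besides the shell and the picture viewer there is one more tool, called after "Call:" in YAML: its name, and indented under it one key for each argument. send_rows: Moves the arm, as the interface text tells. Its arguments: {"type":"object","properties":{"moves":{"type":"array","items":{"type":"object","properties":{"x":{"type":"number"},"y":{"type":"number"},"z":{"type":"number"},"roll":{"type":"number"},"gripper":{"type":"number"}}}},"grip_force":{"type":"number"}},"required":["moves"]}

```bash
mkdir -p pics; ls
python3 - <<'E'
from cell import r
import cv2,numpy as np
o=r.observe(); print(o['time'],o['eef_pos'],o['eef_rot'],r.grip_point_offset)
for n in('scene','top'):
    p=r.get_image(n); cv2.imwrite(f'pics/{n}0.png',p['image'][:,:,::-1])
    print(n,p['intrinsics'],p['position'],p['rotation'])
    for q in('stand','head','block','pin','stick1','lock_eye','lock_hole'):
        try: print(q,[(round(d['score'],2),d['extent']) for d in r.regions_of(p,q)])
        except Exception as e: print(q,e)
E
```

```text
pics
0.0 [0.27930582 0.55846075 0.23021663] [ 9.73208433e-01 -2.29922062e-01 -2.16455770e-04  1.06950083e-03] 0.0187
scene [[385.47339092   0.         319.79655241]
 [  0.         385.47339092 199.35120759]
 [  0.           0.           1.        ]] [1.08861397 0.26451114 0.77483722] [ 0.51387942  0.7876748  -0.28500615 -0.18511577]
stand [(0.81, [359.6, 191.1, 92.0, 85.3])]
head [(0.59, [377.0, 192.7, 71.4, 56.8])]
block [(0.85, [202.4, 158.6, 75.5, 61.7]), (0.41, [203.9, 158.5, 13.5, 30.6])]
pin [(0.92, [241.1, 153.2, 17.8, 36.7])]
stick1 [(0.83, [230.1, 164.5, 17.4, 31.4]), (0.82, [204.9, 155.1, 14.2, 31.2]), (0.82, [213.1, 144.7, 17.4, 31.2]), (0.73, [224.7, 131.7, 17.0, 35.6]), (0.59, [260.4, 186.3, 14.2, 33.5]), (0.54, [263.2, 118.7, 12.2, 39.4]), (0.51, [274.5, 162.1, 12.7, 37.7]), (0.47, [377.5, 194.2, 68.7, 55.8])]
lock_eye [(0.77, [375.0, 194.6, 70.8, 54.9])]
lock_hole [(0.58, [358.5, 191.8, 93.5, 85.5]), (0.3, [226.2, 131.3, 13.9, 33.6]), (0.19, [214.9, 146.0, 14.7, 30.0])]
top [[520.50405907   0.         322.6929242 ]
 [  0.         520.50405907 190.35142837]
 [  0.           0.           1.        ]] [ 0.44655139 -0.00564874  1.21819696] [-0.70021927  0.71231511 -0.02863422  0.03847382]
stand [(0.58, [175.1, 163.0, 94.5, 91.1]), (0.52, [181.4, 164.8, 71.3, 75.9])]
head [(0.62, [181.2, 165.4, 71.4, 72.3])]
block []
pin [(0.83, [392.8, 176.2, 17.1, 21.6])]
stick1 [(0.69, [402.8, 251.5, 19.0, 13.8]), (0.66, [424.8, 181.1, 20.3, 12.8]), (0.61, [422.2, 160.8, 23.6, 12.7]), (0.61, [183.9, 164.3, 68.6, 73.9]), (0.6, [392.5, 158.0, 15.2, 19.1]), (0.46, [425.9, 205.7, 18.6, 11.6]), (0.45, [394.9, 204.4, 12.5, 13.8])]
lock_eye [(0.63, [315.3, 215.2, 22.4, 38.0]), (0.58, [183.1, 163.5, 68.2, 74.1])]
lock_hole [(0.69, [176.7, 162.0, 92.5, 93.9]), (0.61, [424.1, 204.4, 18.1, 14.8])]
```

Run:
```python
import cv2,numpy as np
a=cv2.imread('pics/top0.png'); s=cv2.imread('pics/scene0.png')
t=cv2.resize(a[120:300,150:470],(800,450),interpolation=cv2.INTER_CUBIC); cv2.imwrite('pics/t1.png',t)
c1=cv2.resize(s[100:240,180:380],(400,280),interpolation=cv2.INTER_CUBIC)
t=cv2.resize(s[100:300,190:490],(800,533),interpolation=cv2.INTER_CUBIC); cv2.imwrite('pics/s1.png',t)
```

```text
(no output)
```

View pics/t1.png

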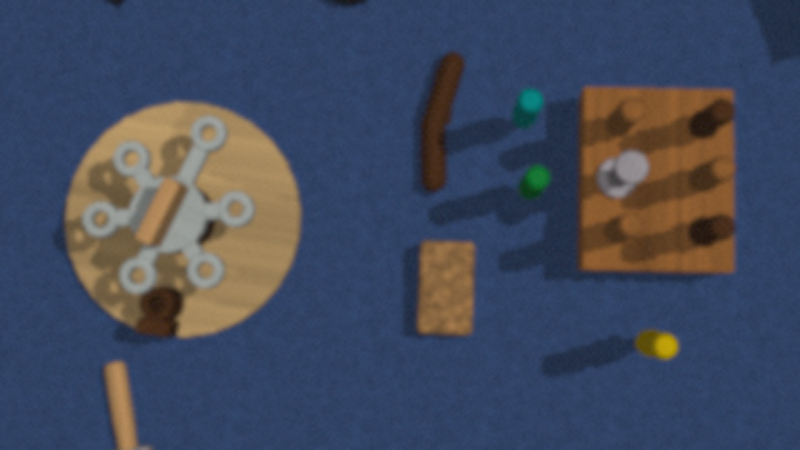

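View pics/s1.png

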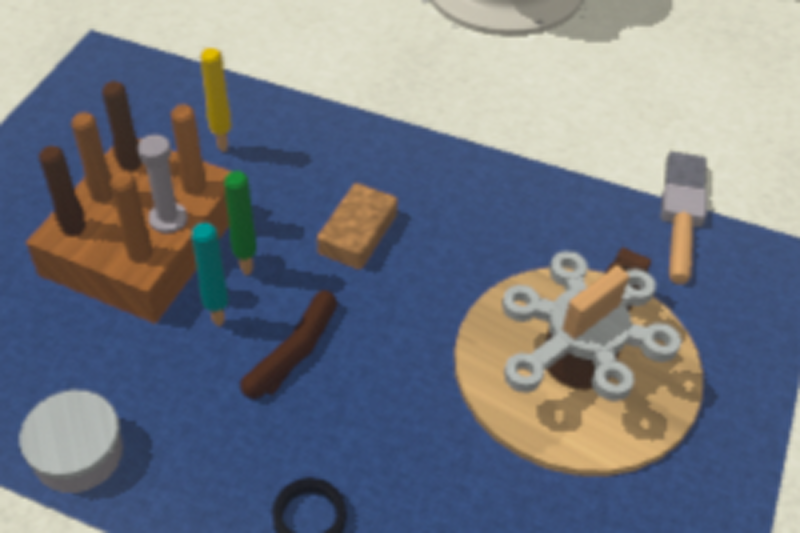

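```bash
cat > h.py <<'E'
from cell import r
import cv2,numpy as np
from scipy.spatial.transform import Rotation as R
from scipy.optimize import minimize
def proj(p,P):
    c=(np.atleast_2d(P)-p['position'])@R.from_quat(p['rotation']).as_matrix()
    u=c@np.asarray(p['intrinsics']).T
    return u[:,:2]/u[:,2:]
def pix2(p,u,v,z):
    d=R.from_quat(p['rotation']).as_matrix()@np.linalg.solve(p['intrinsics'],[u,v,1.])
    o=np.array(p['position']); return (o+d*(z-o[2])/d[2])[:2]
def samp(im,uv):
    uv=np.asarray(uv,np.float32); return cv2.remap(im,uv[:,:1].copy(),uv[:,1:].copy(),cv2.INTER_LINEAR)[:,0]
def sat(p): return cv2.GaussianBlur(cv2.cvtColor(p['image'],cv2.COLOR_RGB2HSV)[:,:,1].astype(np.float32),(3,3),0)
A=np.arange(0,2*np.pi,np.pi/12)
def ring(rs): return np.array([[q*np.cos(t),q*np.sin(t)] for q in rs for t in A])
def headcost(v,ps,z=.076):
    x,y,yaw=v; c=0
    for p,im in ps:
        for k in range(6):
            d=.08 if k==0 else .06; a=yaw+k*np.pi/3
            e=np.array([x+d*np.cos(a),y+d*np.sin(a)])
            on=e+ring([.010,.012,.014]); off=e+ring([.002,.004]); out=e+np.array([[.019*np.cos(t),.019*np.sin(t)] for t in a+np.linspace(-2,2,17)])
            f=lambda q:samp(im,proj(p,np.c_[q,np.full(len(q),z)])).mean()
            c+=f(on)-.5*f(off)-.5*f(out)
    return c
def fithead(ps,x0):
    S=[(p,sat(p)) for p in ps]
    return minimize(headcost,x0,args=(S,),method='Nelder-Mead',options=dict(initial_simplex=np.array(x0)+np.array([[0,0,0],[.006,0,0],[0,.006,0],[0,0,.1]]),xatol=1e-4))
E
python3 - <<'E'
from h import *
t=r.get_image('top'); s=r.get_image('scene')
T=lambda u,v,z:pix2(t,150+u/2.5,120+v/2.5,z)
C=lambda u,v,z:pix2(s,190+u*.375,100+v*.375,z)
print('stand c',T(183,219,.012),'scene',C(579,368,.012))
le=T(210,133,.076); e3=T(137,274,.076); cc=(T(131,158,.076)+T(205,270,.076))/2
print('lock eye',le,C(524,371,.076),'eye3',e3,'c',cc)
yaw=np.arctan2(*(le-cc)[::-1])
for ps in([t],[s],[t,s]):
    f=fithead(ps,[*cc,yaw]); print(f.x,f.fun)
print('lug top',T(160,297,.056),C(634,262,.056))
cs=np.array([T(*c,.05) for c in((583,87),(735,89),(735,272),(581,271))]);print('block',cs,cs.mean(0))
print('block scene corners',C(30,240,.05),C(155,300,.05))
for n,c in dict(pin=(632,165),a=(632,110),b=(632,220),d=(723,110),e=(725,168),f=(723,227)).items(): print(n,T(*c,.149))
print('yellow',T(666,346,.13),'green',T(540,178,.13),'turq',T(531,101,.13))
E
```

```text
stand c [0.52537196 0.24241176] scene [0.53453734 0.24583497]
lock eye [0.59715818 0.20537026] [0.60189062 0.20722672] eye3 [0.47350287 0.26968809] c [0.52606258 0.24267268]
[ 0.52643708  0.24305056 -0.46365895] -477.2824401855469
[ 0.53169018  0.24237316 -0.4718618 ] -271.7420959472656
[ 0.5275134   0.2426694  -0.46409353] -680.4536743164062
lug top [0.45316157 0.25381871] [0.43350055 0.26137561]
block [[ 0.63639143 -0.12869421]
 [ 0.63197601 -0.26588469]
 [ 0.4669449  -0.25954133]
 [ 0.47013354 -0.12234879]] [ 0.55136147 -0.19411725]
block scene corners [ 0.62895452 -0.26258331] [ 0.64344995 -0.11902105]
pin [ 0.55456235 -0.15679999]
a [ 0.60030197 -0.1582169 ]
b [ 0.50918847 -0.15539441]
d [ 0.59890714 -0.23327095]
e [ 0.55070939 -0.23310218]
f [ 0.50215604 -0.22963611]
yellow [ 0.40543951 -0.18289692] green [ 0.54690407 -0.08214079] turq [ 0.61227652 -0.07614171]
```

Run:
```python
import cv2,numpy as np
a=cv2.imread('pics/top0.png')[225:265,190:240]; s=cv2.imread('pics/scene0.png')[180:220,395:445]
c=np.hstack([cv2.resize(x,(400,320),interpolation=cv2.INTER_CUBIC) for x in(a,s)])
cv2.imwrite('pics/lug.png',np.clip(c*1.6,0,255).astype(np.uint8))
```

```text
(no output)
```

View pics/lug.png

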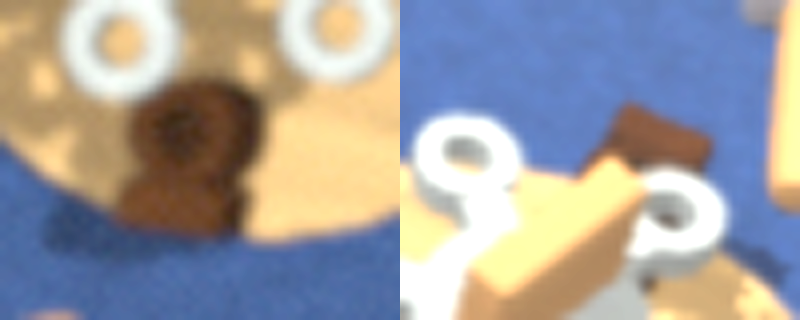

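Run:
```python
from h import *
t=r.get_image('top')
for u,v in((212.3,240),(212.8,240.2)):
    q=pix2(t,u,v,.056); d=q-[.5264,.2431]; print(q,np.hypot(*d),np.degrees(np.arctan2(*d[::-1])))
```

```text
[0.45055927 0.25761201] 0.07721667559564344 169.16748214158497
[0.45009687 0.25649202] 0.07746943977628803 170.04536570102704
```

Call:
send_rows:
  moves:
    - {"x": 50, "y": -50, "gripper": 50}
    - {"x": 50, "y": -50}
    - {"x": 50, "y": -50}
    - {"x": 50, "y": -50}
    - {"x": 48, "y": -50}
    - {"y": -50}
    - {"y": -15.8, "z": -40}
    - {}
  grip_force: 40

```text
schema error: expected keys x, y, z, roll, gripper
```

Call:
send_rows:
  moves:
    - {"x": 27.5, "y": -35, "z": 0, "roll": 0, "gripper": 50}
    - {"x": 27.5, "y": -35, "z": 0, "roll": 0, "gripper": 50}
    - {"x": 27.5, "y": -35, "z": 0, "roll": 0, "gripper": 50}
    - {"x": 27.5, "y": -35, "z": 0, "roll": 0, "gripper": 50}
    - {"x": 27.5, "y": -35, "z": 0, "roll": 0, "gripper": 50}
    - {"x": 27.5, "y": -35, "z": 0, "roll": 0, "gripper": 50}
    - {"x": 27.5, "y": -35, "z": 0, "roll": 0, "gripper": 50}
    - {"x": 27.5, "y": -35, "z": 0, "roll": 0, "gripper": 50}
    - {"x": 27.5, "y": -35, "z": -20, "roll": 0, "gripper": 50}
    - {"x": 0, "y": 0, "z": -30, "roll": 0, "gripper": 50}
    - {"x": 0, "y": 0, "z": 0, "roll": 0, "gripper": 50}
    - {"x": 0, "y": 0, "z": 0, "roll": 0, "gripper": 50}
  grip_force: 40

```text
time: 2.15
eef_pos: [0.5272, 0.244, 0.1816]
eef_rot: [0.973, -0.23, 0.0, 0.0]
force: [0.5, 0.1, 0.3]
finger_gap: 0.0497
grasp_force: 0.0
```

Call:
send_rows:
  moves:
    - {"x": 0, "y": -1, "z": -35, "roll": 0, "gripper": 50}
    - {"x": 0, "y": 0, "z": -35, "roll": 0, "gripper": 50}
    - {"x": 0, "y": 0, "z": -22, "roll": 0, "gripper": 50}
    - {"x": 0, "y": 0, "z": 0, "roll": 0, "gripper": 50}
    - {"x": 0, "y": 0, "z": 0, "roll": 0, "gripper": 10}
    - {"x": 0, "y": 0, "z": 0, "roll": 0, "gripper": 10}
    - {"x": 0, "y": 0, "z": 0, "roll": 0, "gripper": 10}
    - {"x": 0, "y": 0, "z": 0, "roll": 0, "gripper": 10}
    - {"x": 0, "y": 0, "z": 0, "roll": 0, "gripper": 10}
    - {"x": 0, "y": 0, "z": 0, "roll": 0, "gripper": 10}
  grip_force: 40

```text
time: 3.15
eef_pos: [0.5277, 0.2435, 0.0919]
eef_rot: [0.973, -0.229, 0.001, -0.001]
force: [-2.6, -0.9, 5.7]
finger_gap: 0.0155
grasp_force: 40.8
```

Call:
send_rows:
  moves:
    - {"x": 0, "y": 0, "z": 0, "roll": -0.05, "gripper": 10}
    - {"x": 0, "y": 0, "z": 0, "roll": -0.15, "gripper": 10}
    - {"x": 0, "y": 0, "z": 0, "roll": -0.15, "gripper": 10}
    - {"x": 0, "y": 0, "z": 0, "roll": -0.15, "gripper": 10}
    - {"x": 0, "y": 0, "z": 0, "roll": -0.15, "gripper": 10}
    - {"x": 0, "y": 0, "z": 0, "roll": -0.15, "gripper": 10}
    - {"x": 0, "y": 0, "z": 0, "roll": -0.15, "gripper": 10}
    - {"x": 0, "y": 0, "z": 0, "roll": -0.15, "gripper": 10}
    - {"x": 0, "y": 0, "z": 0, "roll": -0.15, "gripper": 10}
    - {"x": 0, "y": 0, "z": 0, "roll": -0.15, "gripper": 10}
    - {"x": 0, "y": 0, "z": 0, "roll": -0.15, "gripper": 10}
    - {"x": 0, "y": 0, "z": 0, "roll": -0.15, "gripper": 10}
    - {"x": 0, "y": 0, "z": 0, "roll": -0.15, "gripper": 10}
    - {"x": 0, "y": 0, "z": 0, "roll": -0.15, "gripper": 10}
    - {"x": 0, "y": 0, "z": 0, "roll": -0.15, "gripper": 10}
    - {"x": 0, "y": 0, "z": 0, "roll": -0.15, "gripper": 10}
    - {"x": 0, "y": 0, "z": 0, "roll": -0.15, "gripper": 10}
    - {"x": 0, "y": 0, "z": 0, "roll": -0.15, "gripper": 10}
    - {"x": 0, "y": 0, "z": 0, "roll": -0.15, "gripper": 10}
    - {"x": 0, "y": 0, "z": 0, "roll": -0.11, "gripper": 10}

```text
time: 5.15
eef_pos: [0.528, 0.2426, 0.0919]
eef_rot: [0.093, 0.996, 0.0, 0.001]
force: [-1.1, -3.2, 6.3]
finger_gap: 0.0151
grasp_force: 40.8
```

Call:
send_rows:
  moves:
    - {"x": 0, "y": 0, "z": 0, "roll": 0, "gripper": 10}
    - {"x": 0, "y": 0, "z": 0, "roll": 0, "gripper": 10}
    - {"x": 0, "y": 0, "z": 0, "roll": 0, "gripper": 10}

```text
time: 5.45
eef_pos: [0.528, 0.2428, 0.0919]
eef_rot: [0.091, 0.996, 0.0, 0.001]
force: [0.4, -1.7, 6.9]
finger_gap: 0.0151
grasp_force: 40.8
```

Run:
```python
from h import *
t=r.get_image('top');s=r.get_image('scene')
o=r.observe();q=o['eef_rot'];print(o['eef_pos'],np.degrees(2*np.arctan2(q[1],q[0])))
for ps in([t],[s]): f=fithead(ps,[.527,.243,2.96]); print(f.x[:2],np.degrees(f.x[2]),f.fun)
y=f.x
x=cv2.resize(t['image'][150:270,170:270],(480,576),interpolation=cv2.INTER_CUBIC)
u=proj(s,[[.447,.257,.056]])[0].astype(int); b=s['image'][u[1]-30:u[1]+30,u[0]-16:u[0]+16]
cv2.imwrite('pics/rot.png',np.hstack([x,cv2.resize(b,(307,576),interpolation=cv2.INTER_CUBIC)])[:,:,::-1])
```

```text
[0.52801152 0.24284741 0.0918848 ] 169.5836612597946
[0.52677217 0.24371151] 169.8037996733704 -326.2543640136719
[0.53235942 0.24280524] 169.38420054177232 -252.101806640625
```

View pics/rot.png

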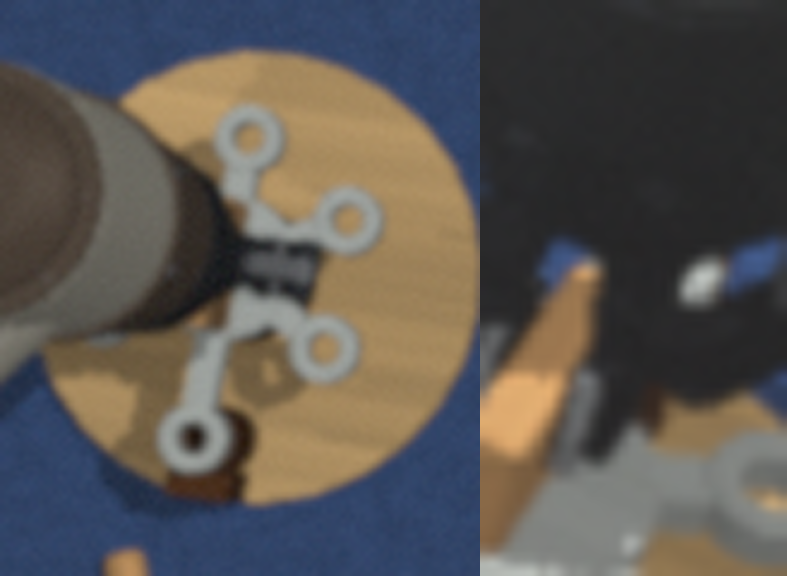

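Call:
send_rows:
  moves:
    - {"x": 0, "y": 0, "z": 0, "roll": 0, "gripper": 45}
    - {"x": 0, "y": 0, "z": 0, "roll": 0, "gripper": 45}
    - {"x": 0, "y": 0, "z": 0, "roll": 0, "gripper": 45}
    - {"x": 0, "y": 0, "z": 20, "roll": 0, "gripper": 45}
    - {"x": 0, "y": 0, "z": 45, "roll": 0, "gripper": 45}
    - {"x": 0, "y": 0, "z": 45, "roll": 0, "gripper": 45}
    - {"x": 3, "y": -44, "z": 20, "roll": 0.1, "gripper": 45}
    - {"x": 3, "y": -44, "z": 0, "roll": 0.047, "gripper": 45}
    - {"x": 3, "y": -44, "z": 0, "roll": 0, "gripper": 45}
    - {"x": 3, "y": -45, "z": 0, "roll": 0, "gripper": 45}
    - {"x": 3, "y": -45, "z": 0, "roll": 0, "gripper": 45}
    - {"x": 3, "y": -45, "z": 0, "roll": 0, "gripper": 45}
    - {"x": 3, "y": -45, "z": 0, "roll": 0, "gripper": 45}
    - {"x": 3, "y": -45, "z": 0, "roll": 0, "gripper": 45}
    - {"x": 2, "y": -43, "z": 0, "roll": 0, "gripper": 45}
    - {"x": 0, "y": 0, "z": 0, "roll": 0, "gripper": 45}
    - {"x": 0, "y": 0, "z": 0, "roll": 0, "gripper": 45}

```text
time: 7.25
eef_pos: [0.5528, -0.1579, 0.2189]
eef_rot: [0.019, 1.0, 0.0, -0.0]
force: [-0.4, 0.4, -0.8]
finger_gap: 0.0449
grasp_force: 0.0
```

Run:
```python
from h import *
t=r.get_image('top');s=r.get_image('scene')
o=r.observe();q=o['eef_rot'];print(o['eef_pos'],np.degrees(2*np.arctan2(q[1],q[0])))
for ps in([t],[s]): f=fithead(ps,[.527,.243,2.96]); print(f.x[:2],np.degrees(f.x[2]),f.fun)
for p in (t,s):
  for k in('pin','stick1'): print(k,[(round(d['score'],2),d['extent']) for d in r.regions_of(p,k)])
u=proj(t,[[.448,.258,.076]])[0].astype(int); x=t['image'][u[1]-16:u[1]+16,u[0]-16:u[0]+16]; print(u)
x=cv2.resize(x,(400,400),interpolation=cv2.INTER_CUBIC)
b=cv2.resize(s['image'][120:230,190:300],(400,400),interpolation=cv2.INTER_CUBIC)
cv2.imwrite('pics/a2.png',np.hstack([x,b])[:,:,::-1])
```

```text
[ 0.55305209 -0.15638034  0.21918976] 178.01950199118951
[0.52703211 0.24385874] 169.67672859881975 -468.9001770019531
[0.5317619  0.24278361] 169.35948987409594 -260.8747863769531
pin [(0.59, [387.7, 189.3, 15.5, 9.6])]
stick1 [(0.72, [427.3, 208.7, 17.6, 11.6]), (0.67, [402.4, 250.8, 19.9, 13.3]), (0.48, [183.5, 171.4, 62.7, 78.3]), (0.47, [392.7, 203.6, 16.2, 13.9]), (0.43, [356.7, 189.9, 14.0, 8.7])]
pin [(0.86, [241.4, 150.6, 19.1, 37.9]), (0.5, [312.6, 166.7, 27.5, 35.0])]
stick1 [(0.88, [260.2, 183.3, 14.1, 34.7]), (0.67, [203.7, 153.5, 17.2, 35.1]), (0.65, [215.8, 142.1, 15.3, 35.2]), (0.6, [265.3, 119.7, 9.8, 36.0]), (0.55, [275.8, 162.7, 11.2, 37.9]), (0.54, [232.1, 164.8, 10.7, 31.1]), (0.53, [224.6, 131.6, 16.4, 33.7]), (0.51, [252.4, 136.4, 9.9, 33.0])]
[210 241]
```

View pics/a2.png

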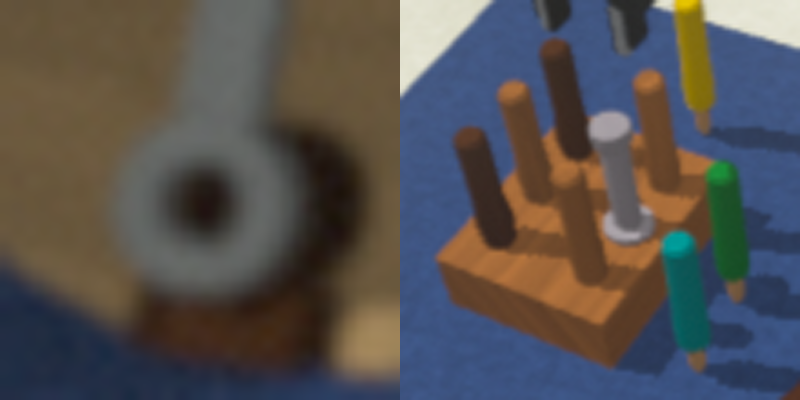

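Call:
send_rows:
  moves:
    - {"x": 0.5, "y": 0, "z": -40, "roll": 0, "gripper": 45}
    - {"x": 0, "y": 0, "z": -40, "roll": 0, "gripper": 45}
    - {"x": 0, "y": 0, "z": -30, "roll": 0, "gripper": 45}
    - {"x": 0, "y": 0, "z": -16, "roll": 0, "gripper": 45}
    - {"x": 0, "y": 0, "z": 0, "roll": 0, "gripper": 45}
    - {"x": 0, "y": 0, "z": 0, "roll": 0, "gripper": 10}
    - {"x": 0, "y": 0, "z": 0, "roll": 0, "gripper": 10}
    - {"x": 0, "y": 0, "z": 0, "roll": 0, "gripper": 10}
    - {"x": 0, "y": 0, "z": 0, "roll": 0, "gripper": 10}
    - {"x": 0, "y": 0, "z": 0, "roll": 0, "gripper": 10}
    - {"x": 0, "y": 0, "z": 0, "roll": 0, "gripper": 10}
  grip_force: 60

```text
time: 8.65
eef_pos: [0.5545, -0.1572, 0.0946]
eef_rot: [0.017, 1.0, -0.0, 0.001]
force: [-0.0, -0.2, 4.6]
finger_gap: 0.0226
grasp_force: 58.3
```

Call:
send_rows:
  moves:
    - {"x": 0, "y": 0, "z": 15, "roll": 0, "gripper": 10}
    - {"x": 0, "y": 0, "z": 40, "roll": 0, "gripper": 10}
    - {"x": 0, "y": 0, "z": 45, "roll": 0, "gripper": 10}
    - {"x": 0, "y": 0, "z": 45, "roll": 0, "gripper": 10}
    - {"x": 0, "y": 0, "z": 40, "roll": 0, "gripper": 10}
    - {"x": 0, "y": 0, "z": 0, "roll": 0, "gripper": 10}
    - {"x": 0, "y": 0, "z": 0, "roll": 0, "gripper": 10}

```text
time: 9.35
eef_pos: [0.5532, -0.1568, 0.2783]
eef_rot: [0.018, 1.0, 0.001, 0.0]
force: [0.4, 1.2, -2.8]
finger_gap: 0.0225
grasp_force: 58.8
```

Run:
```python
from h import *
s=r.get_image('scene')
o=r.observe();q=o['eef_rot'];print(o['eef_pos'],np.degrees(2*np.arctan2(q[1],q[0])))
tip=o['eef_pos']-[0,0,.085]
u=proj(s,[tip,o['eef_pos']]); print(u)
c=u[0].astype(int)
x=s['image'][max(0,c[1]-80):c[1]+40,c[0]-60:c[0]+60]
cv2.imwrite('pics/a3.png',cv2.resize(x,(600,600*x.shape[0]//x.shape[1]),interpolation=cv2.INTER_CUBIC)[:,:,::-1])
```

```text
[ 0.55250165 -0.15673371  0.27679234] 177.95422110484117
[[245.20908942 139.5591096 ]
 [239.10268082 108.69972021]]
```

View pics/a3.png

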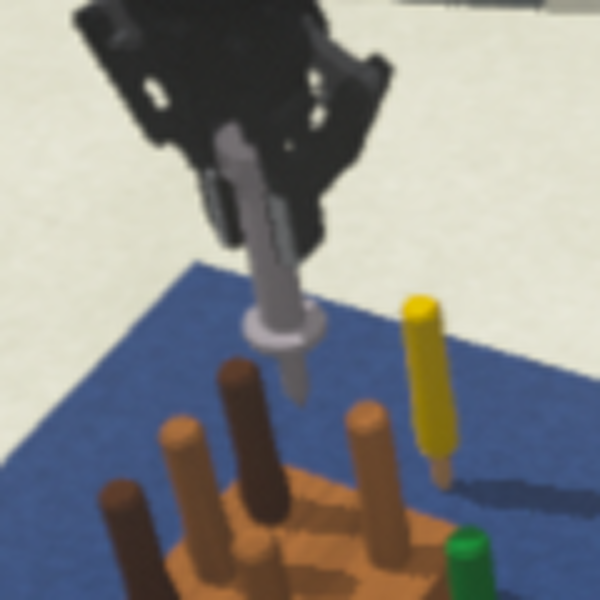

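Call:
send_rows:
  moves:
    - {"x": -10.3, "y": 41.5, "z": 0, "roll": 0, "gripper": 10}
    - {"x": -10.3, "y": 41.5, "z": 0, "roll": 0, "gripper": 10}
    - {"x": -10.3, "y": 41.5, "z": 0, "roll": 0, "gripper": 10}
    - {"x": -10.3, "y": 41.5, "z": 0, "roll": 0, "gripper": 10}
    - {"x": -10.3, "y": 41.5, "z": 0, "roll": 0, "gripper": 10}
    - {"x": -10.3, "y": 41.5, "z": 0, "roll": 0, "gripper": 10}
    - {"x": -10.3, "y": 41.5, "z": 0, "roll": 0, "gripper": 10}
    - {"x": -10.3, "y": 41.5, "z": 0, "roll": 0, "gripper": 10}
    - {"x": -10.3, "y": 41.5, "z": 0, "roll": 0, "gripper": 10}
    - {"x": -10.3, "y": 41.5, "z": 0, "roll": 0, "gripper": 10}
    - {"x": 0, "y": 0, "z": -40, "roll": 0, "gripper": 10}
    - {"x": 0, "y": 0, "z": -40, "roll": 0, "gripper": 10}
    - {"x": 0, "y": 0, "z": -20, "roll": 0, "gripper": 10}
    - {"x": 0, "y": 0, "z": 0, "roll": 0, "gripper": 10}
    - {"x": 0, "y": 0, "z": 0, "roll": 0, "gripper": 10}

```text
time: 10.9
eef_pos: [0.4505, 0.2576, 0.1775]
eef_rot: [0.017, 1.0, -0.001, -0.001]
force: [-0.1, 0.5, -1.8]
finger_gap: 0.0227
grasp_force: 59.1
```

Run:
```python
from h import *
s=r.get_image('scene');t=r.get_image('top')
o=r.observe();print(o['eef_pos'],o['force'])
tip=o['eef_pos']-[0,0,.085]
out=[]
for p,w in((s,40),(t,30)):
  c=proj(p,[tip])[0]; print(c,proj(p,[[.4481,.2581,.076]]));c=c.astype(int)
  out.append(cv2.resize(p['image'][c[1]-w:c[1]+w,c[0]-w:c[0]+w],(400,400),interpolation=cv2.INTER_CUBIC))
cv2.imwrite('pics/a4.png',np.hstack(out)[:,:,::-1])
```

```text
[0.45126618 0.25837828 0.1793202 ] [ 1.20998238 -0.51247203 -0.89201815]
[428.17361434 192.65455956] [[426.71544316 196.73683844]]
[207.93471348 239.68151171] [[210.01265074 241.1334371 ]]
```

View pics/a4.png

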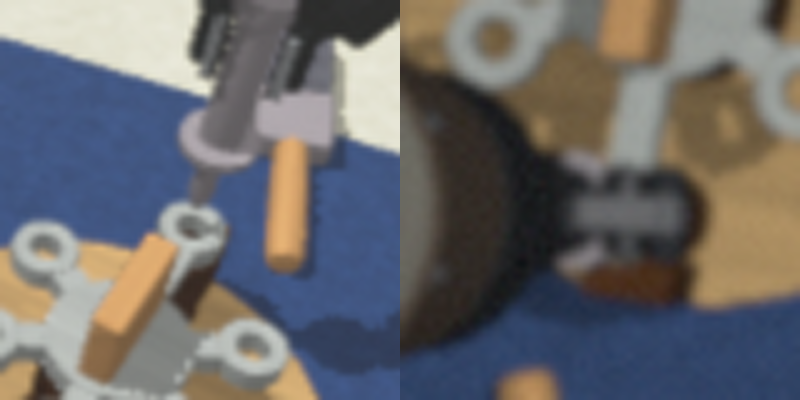

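Call:
send_rows:
  moves:
    - {"x": -1, "y": 0, "z": -6, "roll": 0, "gripper": 10}
    - {"x": 0, "y": 0, "z": -6, "roll": 0, "gripper": 10}
    - {"x": 0, "y": 0, "z": -6, "roll": 0, "gripper": 10}
    - {"x": 0, "y": 0, "z": -5, "roll": 0, "gripper": 10}
    - {"x": 0, "y": 0, "z": -5, "roll": 0, "gripper": 10}
    - {"x": 0, "y": 0, "z": 0, "roll": 0, "gripper": 10}

```text
time: 11.6
eef_pos: [0.4492, 0.2577, 0.1494]
eef_rot: [0.018, 1.0, -0.001, -0.001]
force: [-0.6, -0.1, -2.3]
finger_gap: 0.0229
grasp_force: 59.2
```

Call:
send_rows:
  moves:
    - {"x": 0, "y": 0, "z": -4, "roll": 0, "gripper": 10}
    - {"x": 0, "y": 0, "z": -4, "roll": 0, "gripper": 10}
    - {"x": 0, "y": 0, "z": 0, "roll": 0, "gripper": 10}

```text
time: 11.9
eef_pos: [0.4492, 0.2577, 0.1417]
eef_rot: [0.018, 1.0, -0.0, -0.0]
force: [-0.1, -0.1, -1.5]
finger_gap: 0.0223
grasp_force: 59.1
```

Call:
send_rows:
  moves:
    - {"x": 0, "y": 0, "z": -4, "roll": 0, "gripper": 10}
    - {"x": 0, "y": 0, "z": -4, "roll": 0, "gripper": 10}
    - {"x": 0, "y": 0, "z": -4, "roll": 0, "gripper": 10}
    - {"x": 0, "y": 0, "z": 0, "roll": 0, "gripper": 10}

```text
time: 12.3
eef_pos: [0.4492, 0.2576, 0.1296]
eef_rot: [0.018, 1.0, -0.0, -0.001]
force: [-0.2, 0.8, -1.7]
finger_gap: 0.0232
grasp_force: 59.1
```

Call:
send_rows:
  moves:
    - {"x": 0, "y": 0, "z": -4, "roll": 0, "gripper": 10}
    - {"x": 0, "y": 0, "z": -3, "roll": 0, "gripper": 10}
    - {"x": 0, "y": 0, "z": -3, "roll": 0, "gripper": 10}
    - {"x": 0, "y": 0, "z": 0, "roll": 0, "gripper": 10}

```text
time: 12.7
eef_pos: [0.4497, 0.258, 0.1203]
eef_rot: [0.017, 1.0, -0.0, 0.0]
force: [-0.1, -0.1, 2.6]
finger_gap: 0.0227
grasp_force: 59.1
```

Call:
send_rows:
  moves:
    - {"x": 0, "y": 0, "z": -1, "roll": 0, "gripper": 10}
    - {"x": 0, "y": 0, "z": 0, "roll": 0, "gripper": 40}
    - {"x": 0, "y": 0, "z": 0, "roll": 0, "gripper": 40}
    - {"x": 0, "y": 0, "z": 0, "roll": 0, "gripper": 40}
    - {"x": 0, "y": 0, "z": 20, "roll": 0, "gripper": 40}
    - {"x": 0, "y": 0, "z": 40, "roll": 0, "gripper": 40}
    - {"x": 0, "y": 0, "z": 45, "roll": 0, "gripper": 40}
    - {"x": 0, "y": -20, "z": 35, "roll": 0, "gripper": 40}
    - {"x": 15, "y": -45, "z": 0, "roll": 0, "gripper": 40}
    - {"x": 15, "y": -45, "z": 0, "roll": 0, "gripper": 40}
    - {"x": 15, "y": -45, "z": 0, "roll": 0, "gripper": 40}
    - {"x": 0, "y": 0, "z": 0, "roll": 0, "gripper": 40}
    - {"x": 0, "y": 0, "z": 0, "roll": 0, "gripper": 40}

```text
time: 14.0
eef_pos: [0.4947, 0.1019, 0.2593]
eef_rot: [0.019, 1.0, 0.0, 0.0]
force: [0.1, -0.1, -0.0]
finger_gap: 0.0398
grasp_force: 0.0
```

Run:
```python
from h import *
s=r.get_image('scene');t=r.get_image('top')
o=r.observe();print(o['eef_pos'],o['force'])
for ps in([t],[s]): f=fithead(ps,[.527,.243,2.96]); print(f.x[:2],np.degrees(f.x[2]),f.fun)
print('knob exp',proj(t,[[.4485,.258,.174]]),proj(s,[[.4485,.258,.174]]))
x=cv2.resize(t['image'][120:300,160:460],(600,360),interpolation=cv2.INTER_CUBIC)
b=cv2.resize(s['image'][150:230,400:450],(200,320),interpolation=cv2.INTER_CUBIC)
b=np.vstack([b,np.zeros((40,200,3),np.uint8)])
cv2.imwrite('pics/a5.png',np.hstack([x,b])[:,:,::-1])
```

```text
[0.49443961 0.10346568 0.25924968] [-0.51494958  0.32195518 -0.81363789]
[0.5278485  0.24335073] 170.54499223563352 -87.68421936035156
[0.53217468 0.24283612] 169.02937008917775 -244.85133361816406
knob exp [[198.80539163 241.05145549]] [[436.18373764 167.7967077 ]]
```

View pics/a5.png

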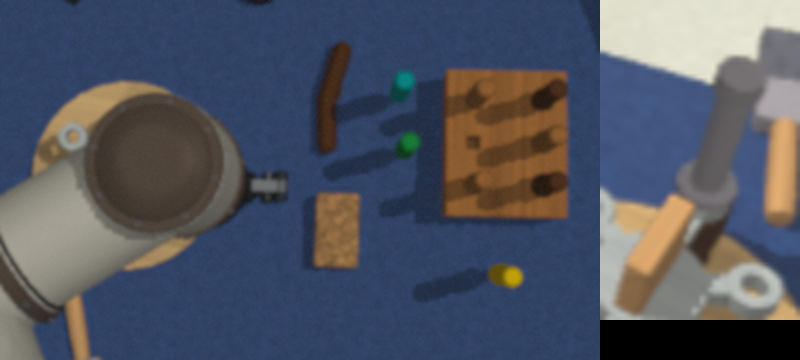

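Call:
send_rows:
  moves:
    - {"x": 17.5, "y": -43.5, "z": 0, "roll": 0, "gripper": 40}
    - {"x": 17.5, "y": -43.5, "z": 0, "roll": 0, "gripper": 40}
    - {"x": 17.5, "y": -43.5, "z": 0, "roll": 0, "gripper": 40}
    - {"x": 17.5, "y": -43.5, "z": 0, "roll": 0, "gripper": 40}
    - {"x": 17.5, "y": -43.5, "z": 0, "roll": 0, "gripper": 40}
    - {"x": 17.5, "y": -43.5, "z": 0, "roll": 0, "gripper": 40}
    - {"x": 1, "y": 0, "z": -40, "roll": 0, "gripper": 40}
    - {"x": 0, "y": 0, "z": -40, "roll": 0, "gripper": 40}
    - {"x": 0, "y": 0, "z": -40, "roll": 0, "gripper": 40}
    - {"x": 0, "y": 0, "z": -37, "roll": 0, "gripper": 40}
    - {"x": 0, "y": 0, "z": 0, "roll": 0, "gripper": 40}
    - {"x": 0, "y": 0, "z": 0, "roll": 0, "gripper": 10}
    - {"x": 0, "y": 0, "z": 0, "roll": 0, "gripper": 10}
    - {"x": 0, "y": 0, "z": 0, "roll": 0, "gripper": 10}
    - {"x": 0, "y": 0, "z": 0, "roll": 0, "gripper": 10}
    - {"x": 0, "y": 0, "z": 0, "roll": 0, "gripper": 10}
    - {"x": 0, "y": 0, "z": 0, "roll": 0, "gripper": 10}
  grip_force: 40

```text
time: 15.8
eef_pos: [0.601, -0.158, 0.1033]
eef_rot: [0.018, 1.0, 0.0, 0.001]
force: [0.3, 1.3, 1.6]
finger_gap: 0.0209
grasp_force: 39.3
```

Call:
send_rows:
  moves:
    - {"x": 0, "y": 0, "z": 15, "roll": 0, "gripper": 10}
    - {"x": 0, "y": 0, "z": 40, "roll": 0, "gripper": 10}
    - {"x": 0, "y": 0, "z": 45, "roll": 0, "gripper": 10}
    - {"x": 0, "y": 0, "z": 45, "roll": 0, "gripper": 10}
    - {"x": 0, "y": 0, "z": 37, "roll": 0, "gripper": 10}
    - {"x": -1.5, "y": 43.5, "z": 0, "roll": 0, "gripper": 10}
    - {"x": -1.5, "y": 43.5, "z": 0, "roll": 0, "gripper": 10}
    - {"x": -1.5, "y": 43.5, "z": 0, "roll": 0, "gripper": 10}
    - {"x": -1.5, "y": 43.5, "z": 0, "roll": 0, "gripper": 10}
    - {"x": -1.5, "y": 43.5, "z": 0, "roll": 0, "gripper": 10}
    - {"x": -1.5, "y": 43.5, "z": 0, "roll": 0, "gripper": 10}
    - {"x": -1.5, "y": 43.5, "z": 0, "roll": 0, "gripper": 10}
    - {"x": -1.5, "y": 43.5, "z": 0, "roll": 0, "gripper": 10}
    - {"x": -2, "y": 43, "z": 0, "roll": 0, "gripper": 10}
    - {"x": 0, "y": 0, "z": -40, "roll": 0, "gripper": 10}
    - {"x": 0, "y": 0, "z": -40, "roll": 0, "gripper": 10}
    - {"x": 0, "y": 0, "z": -26, "roll": 0, "gripper": 10}
    - {"x": 0, "y": 0, "z": 0, "roll": 0, "gripper": 10}
    - {"x": 0, "y": 0, "z": 0, "roll": 0, "gripper": 10}

```text
time: 17.7
eef_pos: [0.5871, 0.233, 0.179]
eef_rot: [0.017, 1.0, -0.0, 0.0]
force: [0.2, 0.4, -0.0]
finger_gap: 0.021
grasp_force: 39.7
```

```bash
cat >> h.py <<'E'
REF=None
def blockshift(t):
    a=cv2.imread('pics/top0.png'); im=t['image'][:,:,::-1].copy(); out=[]
    for u,v in((383,155),(444,155.5),(444,229),(382,228.5)):
        u,v=int(u),int(v); w=8; T=a[v-w:v+w+1,u-w:u+w+1]; S=im[v-40:v+41,u-40:u+41]
        m=cv2.matchTemplate(S,T,cv2.TM_CCOEFF_NORMED); _,sc,_,l=cv2.minMaxLoc(m); out.append((l[0]+w-40,l[1]+w-40,round(sc,2)))
    return out
E
python3 - <<'E'
from h import *
s=r.get_image('scene');t=r.get_image('top')
o=r.observe();print(o['eef_pos'],o['force'],blockshift(t))
for z in(.087,): 
  tip=o['eef_pos']-[0,0,z]; print(proj(s,[tip]),proj(s,[[.587,.2327,.076]]))
c=proj(s,[tip])[0].astype(int)
cv2.imwrite('pics/a6.png',cv2.resize(s['image'][c[1]-40:c[1]+40,c[0]-40:c[0]+40],(400,400),interpolation=cv2.INTER_CUBIC)[:,:,::-1]);print(c)
E
```

```text
[0.58789063 0.23347498 0.18082107] [-0.17295107 -0.35825132  0.31077074] [(0, 0, 0.99), (0, 0, 0.99), (0, 0, 1.0), (0, 0, 0.99)]
[[401.35572959 233.58126288]] [[399.80297141 237.82915134]]
[401 233]
```

View pics/a6.png

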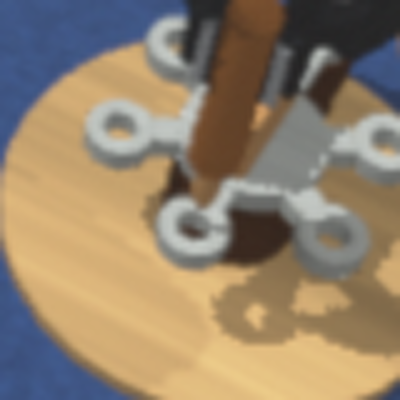

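Call:
send_rows:
  moves:
    - {"x": 1, "y": 0, "z": -6, "roll": 0, "gripper": 10}
    - {"x": 0, "y": 0, "z": -6, "roll": 0, "gripper": 10}
    - {"x": 0, "y": 0, "z": -5, "roll": 0, "gripper": 10}
    - {"x": 0, "y": 0, "z": -5, "roll": 0, "gripper": 10}
    - {"x": 0, "y": 0, "z": -4, "roll": 0, "gripper": 10}
    - {"x": 0, "y": 0, "z": 0, "roll": 0, "gripper": 10}

```text
time: 18.4
eef_pos: [0.5871, 0.2327, 0.1513]
eef_rot: [0.018, 1.0, -0.0, -0.001]
force: [0.3, 0.1, 0.3]
finger_gap: 0.0211
grasp_force: 39.7
```

Call:
send_rows:
  moves:
    - {"x": 0, "y": 0, "z": -4, "roll": 0, "gripper": 10}
    - {"x": 0, "y": 0, "z": -4, "roll": 0, "gripper": 10}
    - {"x": 0, "y": 0, "z": -4, "roll": 0, "gripper": 10}
    - {"x": 0, "y": 0, "z": -4, "roll": 0, "gripper": 10}
    - {"x": 0, "y": 0, "z": -4, "roll": 0, "gripper": 10}
    - {"x": 0, "y": 0, "z": -3, "roll": 0, "gripper": 10}
    - {"x": 0, "y": 0, "z": 0, "roll": 0, "gripper": 10}

```text
time: 19.1
eef_pos: [0.5877, 0.233, 0.1294]
eef_rot: [0.017, 1.0, -0.0, 0.0]
force: [0.4, 1.0, -0.7]
finger_gap: 0.0206
grasp_force: 39.7
```

Call:
send_rows:
  moves:
    - {"x": 0, "y": 0, "z": -2, "roll": 0, "gripper": 10}
    - {"x": 0, "y": 0, "z": 0, "roll": 0, "gripper": 38}
    - {"x": 0, "y": 0, "z": 0, "roll": 0, "gripper": 38}
    - {"x": 0, "y": 0, "z": 0, "roll": 0, "gripper": 38}
    - {"x": 0, "y": 0, "z": 20, "roll": 0, "gripper": 38}
    - {"x": 0, "y": 0, "z": 40, "roll": 0, "gripper": 38}
    - {"x": 0, "y": 0, "z": 45, "roll": 0, "gripper": 38}
    - {"x": 0, "y": 0, "z": 35, "roll": 0, "gripper": 38}
    - {"x": 1, "y": -43, "z": 0, "roll": 0, "gripper": 38}
    - {"x": 1, "y": -43, "z": 0, "roll": 0, "gripper": 38}
    - {"x": 1, "y": -43, "z": 0, "roll": 0, "gripper": 38}
    - {"x": 1, "y": -43, "z": 0, "roll": 0, "gripper": 38}
    - {"x": 0, "y": 0, "z": 0, "roll": 0, "gripper": 38}

```text
time: 20.4
eef_pos: [0.5911, 0.0567, 0.2675]
eef_rot: [0.02, 1.0, -0.0, -0.0]
force: [-0.4, 0.5, 0.8]
finger_gap: 0.0378
grasp_force: 0.0
```

```bash
cat > chk.py <<'E'
from h import *
import sys
s=r.get_image('scene');t=r.get_image('top')
o=r.observe();print(o['time'],o['eef_pos'],blockshift(t))
C=np.array([.528,.2435])
for k in range(1,6):
    a=np.radians(169.6+60*k); e=C+.06*np.array([np.cos(a),np.sin(a)]); print(k,e.round(4),'top px',proj(t,[[*e,.176]])[0].round(1),'scene',proj(s,[[*e,.176]])[0].round(1))
print([d['extent'] for d in r.regions_of(s,'stick1')])
E
python3 chk.py
```

```text
20.5 [0.5915584  0.05999016 0.2673081 ] [(0, 0, 0.99), (0, 0, 0.99), (0, 0, 1.0), (0, 0, 0.99)]
1 [0.4891 0.1978] top px [228.6 220.2] scene [404.3 171.5]
2 [0.5481 0.187 ] top px [234.  190.8] scene [391.3 188.8]
3 [0.587  0.2327] top px [211.4 172.1] scene [407.8 209.4]
4 [0.5669 0.2892] top px [183.5 182.5] scene [438.5 211.1]
5 [0.5079 0.3   ] top px [177.9 211.8] scene [450.2 192. ]
[[394.8, 206.7, 17.5, 33.5], [259.4, 186.2, 13.5, 32.6], [216.2, 145.1, 11.9, 30.5], [202.9, 156.3, 18.1, 34.4], [253.3, 136.3, 15.4, 36.0], [228.9, 131.4, 9.7, 33.8], [275.6, 162.1, 14.6, 40.5], [262.9, 119.6, 15.3, 37.5], [377.9, 197.9, 68.2, 52.2]]
```

Call:
send_rows:
  moves:
    - {"x": 1, "y": -42, "z": 0, "roll": 0, "gripper": 38}
    - {"x": 1, "y": -42, "z": 0, "roll": 0, "gripper": 38}
    - {"x": 1, "y": -42, "z": 0, "roll": 0, "gripper": 38}
    - {"x": 1, "y": -42, "z": 0, "roll": 0, "gripper": 38}
    - {"x": 1, "y": -42, "z": 0, "roll": 0, "gripper": 38}
    - {"x": 1, "y": -42, "z": 0, "roll": 0, "gripper": 38}
    - {"x": 1, "y": -41.5, "z": 0, "roll": 0, "gripper": 38}
    - {"x": 0, "y": 0, "z": -41, "roll": 0, "gripper": 38}
    - {"x": 0, "y": 0, "z": -41, "roll": 0, "gripper": 38}
    - {"x": 0, "y": 0, "z": -41, "roll": 0, "gripper": 38}
    - {"x": 0, "y": 0, "z": -41, "roll": 0, "gripper": 38}
    - {"x": 0, "y": 0, "z": 0, "roll": 0, "gripper": 38}
    - {"x": 0, "y": 0, "z": 0, "roll": 0, "gripper": 10}
    - {"x": 0, "y": 0, "z": 0, "roll": 0, "gripper": 10}
    - {"x": 0, "y": 0, "z": 0, "roll": 0, "gripper": 10}
    - {"x": 0, "y": 0, "z": 0, "roll": 0, "gripper": 10}
    - {"x": 0, "y": 0, "z": 0, "roll": 0, "gripper": 10}

```text
time: 22.25
eef_pos: [0.599, -0.2326, 0.1046]
eef_rot: [0.018, 1.0, -0.0, 0.001]
force: [-0.5, -0.3, -0.5]
finger_gap: 0.0211
grasp_force: 39.0
```

Call:
send_rows:
  moves:
    - {"x": 0, "y": 0, "z": 15, "roll": 0, "gripper": 10}
    - {"x": 0, "y": 0, "z": 40, "roll": 0, "gripper": 10}
    - {"x": 0, "y": 0, "z": 45, "roll": 0, "gripper": 10}
    - {"x": 0, "y": 0, "z": 45, "roll": 0, "gripper": 10}
    - {"x": 0, "y": 0, "z": 37, "roll": 0, "gripper": 10}
    - {"x": -2.7, "y": 43.5, "z": 0, "roll": 0, "gripper": 10}
    - {"x": -2.7, "y": 43.5, "z": 0, "roll": 0, "gripper": 10}
    - {"x": -2.7, "y": 43.5, "z": 0, "roll": 0, "gripper": 10}
    - {"x": -2.7, "y": 43.5, "z": 0, "roll": 0, "gripper": 10}
    - {"x": -2.7, "y": 43.5, "z": 0, "roll": 0, "gripper": 10}
    - {"x": -2.7, "y": 43.5, "z": 0, "roll": 0, "gripper": 10}
    - {"x": -2.7, "y": 43.5, "z": 0, "roll": 0, "gripper": 10}
    - {"x": -2.7, "y": 43.5, "z": 0, "roll": 0, "gripper": 10}
    - {"x": -2.7, "y": 43.5, "z": 0, "roll": 0, "gripper": 10}
    - {"x": -2.7, "y": 43.5, "z": 0, "roll": 0, "gripper": 10}
    - {"x": -2.7, "y": 43.5, "z": 0, "roll": 0, "gripper": 10}
    - {"x": -2.7, "y": 43.5, "z": 0, "roll": 0, "gripper": 10}
    - {"x": 0, "y": 0, "z": -40, "roll": 0, "gripper": 10}
    - {"x": 0, "y": 0, "z": -40, "roll": 0, "gripper": 10}
    - {"x": 0, "y": 0, "z": -26, "roll": 0, "gripper": 10}

```text
time: 24.25
eef_pos: [0.5646, 0.2893, 0.1765]
eef_rot: [0.017, 1.0, -0.001, -0.002]
force: [0.0, -0.2, -1.4]
finger_gap: 0.021
grasp_force: 39.5
```

Call:
send_rows:
  moves:
    - {"x": 0, "y": 0, "z": 0, "roll": 0, "gripper": 10}
    - {"x": 0, "y": 0, "z": 0, "roll": 0, "gripper": 10}
    - {"x": 0, "y": 0, "z": 0, "roll": 0, "gripper": 10}

```text
time: 24.55
eef_pos: [0.5675, 0.2901, 0.182]
eef_rot: [0.018, 1.0, 0.001, 0.002]
force: [0.1, -1.3, -0.1]
finger_gap: 0.0209
grasp_force: 39.5
```

Run:
```python
from h import *
print([r.observe()['eef_pos'].round(4) for _ in range(3)], blockshift(r.get_image('top')))
```

```text
[array([0.5675, 0.2901, 0.182 ]), array([0.5675, 0.2901, 0.182 ]), array([0.5675, 0.2901, 0.182 ])] [(0, 0, 0.99), (0, 1, 0.83), (0, 0, 1.0), (0, 0, 0.99)]
```

Call:
send_rows:
  moves:
    - {"x": 0, "y": -0.5, "z": -6, "roll": 0, "gripper": 10}
    - {"x": 0, "y": 0, "z": -6, "roll": 0, "gripper": 10}
    - {"x": 0, "y": 0, "z": -6, "roll": 0, "gripper": 10}
    - {"x": 0, "y": 0, "z": -5, "roll": 0, "gripper": 10}
    - {"x": 0, "y": 0, "z": -4, "roll": 0, "gripper": 10}
    - {"x": 0, "y": 0, "z": 0, "roll": 0, "gripper": 10}

```text
time: 25.2
eef_pos: [0.5659, 0.2888, 0.1513]
eef_rot: [0.018, 1.0, -0.0, -0.001]
force: [-0.1, -0.3, -0.7]
finger_gap: 0.021
grasp_force: 39.5
```

Call:
send_rows:
  moves:
    - {"x": 0, "y": 0, "z": -4, "roll": 0, "gripper": 10}
    - {"x": 0, "y": 0, "z": -4, "roll": 0, "gripper": 10}
    - {"x": 0, "y": 0, "z": -4, "roll": 0, "gripper": 10}
    - {"x": 0, "y": 0, "z": -4, "roll": 0, "gripper": 10}
    - {"x": 0, "y": 0, "z": -4, "roll": 0, "gripper": 10}
    - {"x": 0, "y": 0, "z": -3, "roll": 0, "gripper": 10}
    - {"x": 0, "y": 0, "z": 0, "roll": 0, "gripper": 10}

```text
time: 25.9
eef_pos: [0.5662, 0.2889, 0.1298]
eef_rot: [0.017, 1.0, -0.0, 0.0]
force: [-0.8, -0.6, 2.3]
finger_gap: 0.0208
grasp_force: 39.8
```

Call:
send_rows:
  moves:
    - {"x": 0, "y": 0, "z": -1.5, "roll": 0, "gripper": 10}
    - {"x": 0, "y": 0, "z": 0, "roll": 0, "gripper": 38}
    - {"x": 0, "y": 0, "z": 0, "roll": 0, "gripper": 38}
    - {"x": 0, "y": 0, "z": 0, "roll": 0, "gripper": 38}
    - {"x": 0, "y": 0, "z": 20, "roll": 0, "gripper": 38}
    - {"x": 0, "y": 0, "z": 40, "roll": 0, "gripper": 38}
    - {"x": 0, "y": 0, "z": 45, "roll": 0, "gripper": 38}
    - {"x": 0, "y": 0, "z": 35, "roll": 0, "gripper": 38}
    - {"x": -1.3, "y": -43.5, "z": 0, "roll": 0, "gripper": 38}
    - {"x": -1.3, "y": -43.5, "z": 0, "roll": 0, "gripper": 38}
    - {"x": -1.3, "y": -43.5, "z": 0, "roll": 0, "gripper": 38}
    - {"x": -1.3, "y": -43.5, "z": 0, "roll": 0, "gripper": 38}
    - {"x": -1.3, "y": -43.5, "z": 0, "roll": 0, "gripper": 38}
    - {"x": 0, "y": 0, "z": 0, "roll": 0, "gripper": 38}
    - {"x": 0, "y": 0, "z": 0, "roll": 0, "gripper": 38}

```text
time: 27.4
eef_pos: [0.5597, 0.0705, 0.2679]
eef_rot: [0.019, 1.0, 0.0, 0.0]
force: [1.1, 0.2, 0.0]
finger_gap: 0.0381
grasp_force: 0.0
```

```bash
python3 chk.py | grep -v top
```

```text
27.5 [0.55978961 0.07203895 0.26767937] [(0, 0, 0.99), (0, 1, 0.83), (0, 0, 1.0), (0, 0, 0.99)]
[[421.7, 207.0, 18.3, 36.0], [274.3, 163.4, 10.5, 34.6], [250.7, 137.3, 16.1, 33.6], [395.9, 205.6, 16.9, 34.3], [212.4, 143.5, 17.9, 34.3], [227.6, 131.3, 14.6, 34.7], [259.0, 183.5, 15.2, 36.4], [262.8, 118.8, 14.4, 37.0]]
```

Call:
send_rows:
  moves:
    - {"x": -1.3, "y": -43.5, "z": 0, "roll": 0, "gripper": 38}
    - {"x": -1.3, "y": -43.5, "z": 0, "roll": 0, "gripper": 38}
    - {"x": -1.3, "y": -43.5, "z": 0, "roll": 0, "gripper": 38}
    - {"x": -1.3, "y": -43.5, "z": 0, "roll": 0, "gripper": 38}
    - {"x": -1.3, "y": -43.5, "z": 0, "roll": 0, "gripper": 38}
    - {"x": -1.3, "y": -43.5, "z": 0, "roll": 0, "gripper": 38}
    - {"x": -1.3, "y": -43, "z": 0, "roll": 0, "gripper": 38}
    - {"x": 0, "y": 0, "z": -41, "roll": 0, "gripper": 38}
    - {"x": 0, "y": 0, "z": -41, "roll": 0, "gripper": 38}
    - {"x": 0, "y": 0, "z": -41, "roll": 0, "gripper": 38}
    - {"x": 0, "y": 0, "z": -41, "roll": 0, "gripper": 38}
    - {"x": 0, "y": 0, "z": 0, "roll": 0, "gripper": 38}
    - {"x": 0, "y": 0, "z": 0, "roll": 0, "gripper": 10}
    - {"x": 0, "y": 0, "z": 0, "roll": 0, "gripper": 10}
    - {"x": 0, "y": 0, "z": 0, "roll": 0, "gripper": 10}
    - {"x": 0, "y": 0, "z": 0, "roll": 0, "gripper": 10}
    - {"x": 0, "y": 0, "z": 0, "roll": 0, "gripper": 10}

```text
time: 29.25
eef_pos: [0.551, -0.2326, 0.105]
eef_rot: [0.018, 1.0, -0.0, 0.001]
force: [-1.0, 0.0, -0.8]
finger_gap: 0.0208
grasp_force: 39.0
```

Call:
send_rows:
  moves:
    - {"x": 0, "y": 0, "z": 15, "roll": 0, "gripper": 10}
    - {"x": 0, "y": 0, "z": 40, "roll": 0, "gripper": 10}
    - {"x": 0, "y": 0, "z": 45, "roll": 0, "gripper": 10}
    - {"x": 0, "y": 0, "z": 45, "roll": 0, "gripper": 10}
    - {"x": 0, "y": 0, "z": 37, "roll": 0, "gripper": 10}
    - {"x": -3.6, "y": 44.4, "z": 0, "roll": 0, "gripper": 10}
    - {"x": -3.6, "y": 44.4, "z": 0, "roll": 0, "gripper": 10}
    - {"x": -3.6, "y": 44.4, "z": 0, "roll": 0, "gripper": 10}
    - {"x": -3.6, "y": 44.4, "z": 0, "roll": 0, "gripper": 10}
    - {"x": -3.6, "y": 44.4, "z": 0, "roll": 0, "gripper": 10}
    - {"x": -3.6, "y": 44.4, "z": 0, "roll": 0, "gripper": 10}
    - {"x": -3.6, "y": 44.4, "z": 0, "roll": 0, "gripper": 10}
    - {"x": -3.6, "y": 44.4, "z": 0, "roll": 0, "gripper": 10}
    - {"x": -3.6, "y": 44.4, "z": 0, "roll": 0, "gripper": 10}
    - {"x": -3.6, "y": 44.4, "z": 0, "roll": 0, "gripper": 10}
    - {"x": -3.6, "y": 44.4, "z": 0, "roll": 0, "gripper": 10}
    - {"x": -3.4, "y": 44.1, "z": 0, "roll": 0, "gripper": 10}
    - {"x": 0, "y": 0, "z": -40, "roll": 0, "gripper": 10}
    - {"x": 0, "y": 0, "z": -40, "roll": 0, "gripper": 10}
    - {"x": 0, "y": 0, "z": -26, "roll": 0, "gripper": 10}

```text
time: 31.25
eef_pos: [0.5061, 0.2996, 0.1771]
eef_rot: [0.017, 1.0, -0.001, -0.002]
force: [0.5, 0.6, -1.4]
finger_gap: 0.0205
grasp_force: 39.7
```

Call:
send_rows:
  moves:
    - {"x": 0, "y": 0, "z": 0, "roll": 0, "gripper": 10}
    - {"x": 0, "y": 0, "z": 0, "roll": 0, "gripper": 10}
    - {"x": 0, "y": 0, "z": 0, "roll": 0, "gripper": 10}
    - {"x": 0, "y": 0, "z": 0, "roll": 0, "gripper": 10}

```text
time: 31.65
eef_pos: [0.5085, 0.3006, 0.1821]
eef_rot: [0.018, 1.0, 0.001, 0.002]
force: [0.4, -0.1, -0.3]
finger_gap: 0.0208
grasp_force: 39.7
```

Run:
```python
from h import *
print(r.observe()['eef_pos'].round(4), blockshift(r.get_image('top')))
```

```text
[0.5085 0.3006 0.1821] [(0, 0, 0.99), (0, 1, 0.83), (0, 0, 1.0), (0, 0, 0.99)]
```

Call:
send_rows:
  moves:
    - {"x": 0, "y": 0, "z": -6, "roll": 0, "gripper": 10}
    - {"x": 0, "y": 0, "z": -6, "roll": 0, "gripper": 10}
    - {"x": 0, "y": 0, "z": -6, "roll": 0, "gripper": 10}
    - {"x": 0, "y": 0, "z": -5, "roll": 0, "gripper": 10}
    - {"x": 0, "y": 0, "z": -4, "roll": 0, "gripper": 10}
    - {"x": 0, "y": 0, "z": 0, "roll": 0, "gripper": 10}

```text
time: 32.3
eef_pos: [0.5072, 0.2997, 0.1518]
eef_rot: [0.018, 1.0, -0.001, -0.001]
force: [-1.0, -0.2, 0.2]
finger_gap: 0.0207
grasp_force: 39.7
```

Call:
send_rows:
  moves:
    - {"x": 0, "y": 0, "z": -4, "roll": 0, "gripper": 10}
    - {"x": 0, "y": 0, "z": -4, "roll": 0, "gripper": 10}
    - {"x": 0, "y": 0, "z": -4, "roll": 0, "gripper": 10}
    - {"x": 0, "y": 0, "z": -4, "roll": 0, "gripper": 10}
    - {"x": 0, "y": 0, "z": -4, "roll": 0, "gripper": 10}
    - {"x": 0, "y": 0, "z": -3, "roll": 0, "gripper": 10}
    - {"x": 0, "y": 0, "z": 0, "roll": 0, "gripper": 10}

```text
time: 33.0
eef_pos: [0.5076, 0.3002, 0.1302]
eef_rot: [0.017, 1.0, -0.0, 0.0]
force: [-2.2, -0.9, 5.2]
finger_gap: 0.0209
grasp_force: 40.3
```

Call:
send_rows:
  moves:
    - {"x": 0, "y": 0, "z": -1, "roll": 0, "gripper": 10}
    - {"x": 0, "y": 0, "z": 0, "roll": 0, "gripper": 38}
    - {"x": 0, "y": 0, "z": 0, "roll": 0, "gripper": 38}
    - {"x": 0, "y": 0, "z": 0, "roll": 0, "gripper": 38}
    - {"x": 0, "y": 0, "z": 20, "roll": 0, "gripper": 38}
    - {"x": 0, "y": 0, "z": 40, "roll": 0, "gripper": 38}
    - {"x": 0, "y": 0, "z": 45, "roll": 0, "gripper": 38}
    - {"x": 0, "y": 0, "z": 35, "roll": 0, "gripper": 38}
    - {"x": -0.5, "y": -44, "z": 0, "roll": 0, "gripper": 38}
    - {"x": -0.5, "y": -44, "z": 0, "roll": 0, "gripper": 38}
    - {"x": -0.5, "y": -44, "z": 0, "roll": 0, "gripper": 38}
    - {"x": -0.5, "y": -44, "z": 0, "roll": 0, "gripper": 38}
    - {"x": -0.5, "y": -44, "z": 0, "roll": 0, "gripper": 38}
    - {"x": 0, "y": 0, "z": 0, "roll": 0, "gripper": 38}
    - {"x": 0, "y": 0, "z": 0, "roll": 0, "gripper": 38}

```text
time: 34.5
eef_pos: [0.5051, 0.079, 0.2689]
eef_rot: [0.019, 1.0, 0.0, 0.0]
force: [0.9, 0.7, -0.6]
finger_gap: 0.0377
grasp_force: 0.0
```

```bash
python3 chk.py | grep -v top
```

```text
34.6 [0.50519879 0.08046646 0.26875772] [(8, -3, 0.99), (7, -3, 0.82), (8, -4, 0.99), (8, -4, 0.98)]
[[393.3, 204.7, 20.5, 38.1], [250.1, 135.9, 10.2, 36.5], [261.2, 183.3, 14.6, 36.8], [420.8, 206.8, 18.2, 36.1], [436.5, 190.4, 14.0, 33.5], [274.7, 163.8, 10.8, 38.3], [263.7, 119.6, 15.2, 36.2], [223.1, 131.2, 11.2, 33.7]]
```

Run:
```python
from h import *
t=r.get_image('top')
cv2.imwrite('pics/b1.png',cv2.resize(t['image'][140:240,380:480],(600,600),interpolation=cv2.INTER_CUBIC)[:,:,::-1])
```

```text
(no output)
```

View pics/b1.png

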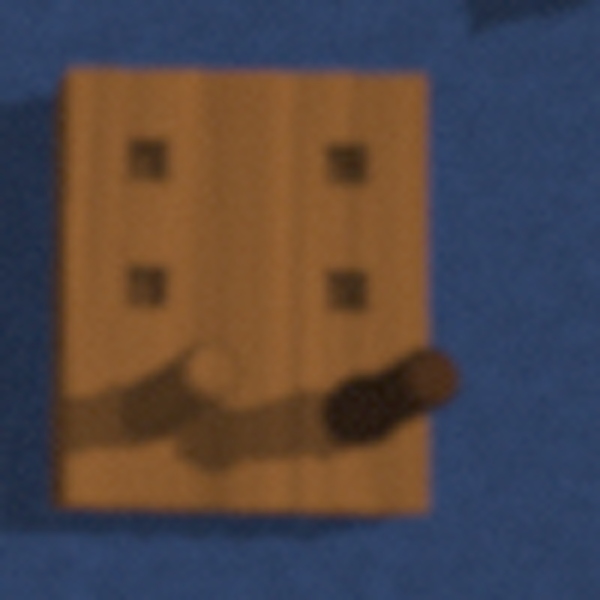

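Run:
```python
from h import *
t=r.get_image('top')
P=lambda u,v,z:pix2(t,380+u/6-.42,140+v/6-.42,z).round(4)
for u,v in((147,160),(147,286),(347,164),(347,290),(147,412),(347,416)): print(P(u,v,.05))
print('tops',P(210,370,.150),P(434,378,.150))
for c in((66,70),(429,72),(429,515),(62,508)): print(P(*c,.05))
```

```text
[ 0.6094 -0.1751]
[ 0.5617 -0.1736]
[ 0.6065 -0.2501]
[ 0.5588 -0.2483]
[ 0.5144 -0.1721]
[ 0.5116 -0.2465]
tops [ 0.5226 -0.1798] [ 0.5185 -0.256 ]
[ 0.6442 -0.1456]
[ 0.6409 -0.2822]
[ 0.4742 -0.2756]
[ 0.4791 -0.1394]
```

Call:
send_rows:
  moves:
    - {"x": 1.4, "y": -41.7, "z": 0, "roll": 0.1, "gripper": 44}
    - {"x": 1.4, "y": -41.7, "z": 0, "roll": 0.1, "gripper": 44}
    - {"x": 1.4, "y": -41.7, "z": 0, "roll": 0.1, "gripper": 44}
    - {"x": 1.4, "y": -41.7, "z": 0, "roll": 0.1, "gripper": 44}
    - {"x": 1.4, "y": -41.7, "z": 0, "roll": 0.1, "gripper": 44}
    - {"x": 1.4, "y": -41.7, "z": 0, "roll": 0.1, "gripper": 44}
    - {"x": 1.4, "y": -41.7, "z": 0, "roll": 0.1, "gripper": 44}
    - {"x": 1.4, "y": -41.7, "z": 0, "roll": 0.1, "gripper": 44}
    - {"x": 0, "y": 0, "z": -41, "roll": 0, "gripper": 44}
    - {"x": 0, "y": 0, "z": -41, "roll": 0, "gripper": 44}
    - {"x": 0, "y": 0, "z": -41, "roll": 0, "gripper": 44}
    - {"x": 0, "y": 0, "z": -41, "roll": 0, "gripper": 44}
    - {"x": 0, "y": 0, "z": 0, "roll": 0, "gripper": 44}
    - {"x": 0, "y": 0, "z": 0, "roll": 0, "gripper": 10}
    - {"x": 0, "y": 0, "z": 0, "roll": 0, "gripper": 10}
    - {"x": 0, "y": 0, "z": 0, "roll": 0, "gripper": 10}
    - {"x": 0, "y": 0, "z": 0, "roll": 0, "gripper": 10}
    - {"x": 0, "y": 0, "z": 0, "roll": 0, "gripper": 10}

```text
time: 36.55
eef_pos: [0.5167, -0.2534, 0.1065]
eef_rot: [-0.373, 0.928, -0.0, 0.001]
force: [-1.7, 4.8, 4.1]
finger_gap: 0.0209
grasp_force: 40.8
```

Call:
send_rows:
  moves:
    - {"x": -1, "y": 1, "z": 10, "roll": 0, "gripper": 10}
    - {"x": -1, "y": 1, "z": 15, "roll": 0, "gripper": 10}
    - {"x": 0, "y": 0, "z": 25, "roll": 0, "gripper": 10}
    - {"x": 0, "y": 0, "z": 45, "roll": 0, "gripper": 10}
    - {"x": 0, "y": 0, "z": 45, "roll": 0, "gripper": 10}
    - {"x": 0, "y": 0, "z": 40, "roll": 0, "gripper": 10}
    - {"x": 0, "y": 0, "z": 0, "roll": 0, "gripper": 10}
    - {"x": 0, "y": 0, "z": 0, "roll": 0, "gripper": 10}

```text
time: 37.35
eef_pos: [0.515, -0.2522, 0.2869]
eef_rot: [-0.373, 0.928, -0.002, 0.002]
force: [0.1, -0.7, -1.1]
finger_gap: 0.0206
grasp_force: 38.7
```

Run:
```python
from h import *
s=r.get_image('scene')
o=r.observe(); e=o['eef_pos']; print(e)
U=proj(s,[e-[0,0,.09],e-[0,0,.09-.134]]); print(U); c=U[0].astype(int); print(c)
x=s['image'][c[1]-70:c[1]+50,c[0]-60:c[0]+60]
cv2.imwrite('pics/b2.png',cv2.resize(x,(600,600),interpolation=cv2.INTER_CUBIC)[:,:,::-1])
```

```text
[ 0.51418124 -0.25187034  0.28509234]
[[218.67508715 117.81577562]
 [205.76243464  66.81511766]]
[218 117]
```

View pics/b2.png

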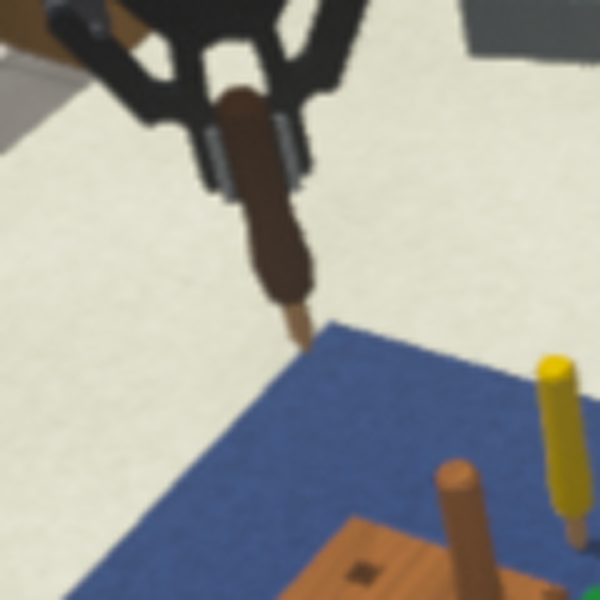

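Call:
send_rows:
  moves:
    - {"x": 3.4, "y": 43.9, "z": 0, "roll": -0.08, "gripper": 10}
    - {"x": 3.4, "y": 43.9, "z": 0, "roll": -0.08, "gripper": 10}
    - {"x": 3.4, "y": 43.9, "z": 0, "roll": -0.08, "gripper": 10}
    - {"x": 3.4, "y": 43.9, "z": 0, "roll": -0.08, "gripper": 10}
    - {"x": 3.4, "y": 43.9, "z": 0, "roll": -0.08, "gripper": 10}
    - {"x": 3.4, "y": 43.9, "z": 0, "roll": -0.08, "gripper": 10}
    - {"x": 3.4, "y": 43.9, "z": 0, "roll": -0.08, "gripper": 10}
    - {"x": 3.4, "y": 43.9, "z": 0, "roll": -0.08, "gripper": 10}
    - {"x": 3.4, "y": 43.9, "z": 0, "roll": -0.08, "gripper": 10}
    - {"x": 3.4, "y": 43.9, "z": 0, "roll": -0.08, "gripper": 10}
    - {"x": 0, "y": 0, "z": -40, "roll": 0, "gripper": 10}
    - {"x": 0, "y": 0, "z": -40, "roll": 0, "gripper": 10}
    - {"x": 0, "y": 0, "z": -24, "roll": 0, "gripper": 10}
    - {"x": 0, "y": 0, "z": 0, "roll": 0, "gripper": 10}
    - {"x": 0, "y": 0, "z": 0, "roll": 0, "gripper": 10}
    - {"x": 0, "y": 0, "z": 0, "roll": 0, "gripper": 10}

```text
time: 39.0
eef_pos: [0.5494, 0.1877, 0.1824]
eef_rot: [0.018, 1.0, 0.001, 0.001]
force: [-0.2, 0.0, -0.8]
finger_gap: 0.0208
grasp_force: 39.2
```

Run:
```python
from h import *
print(r.observe()['eef_pos'].round(4),blockshift(r.get_image('top')))
```

```text
[0.5494 0.1877 0.1824] [(7, -3, 0.99), (7, -4, 0.82), (9, -5, 0.99), (9, -3, 0.99)]
```

Call:
send_rows:
  moves:
    - {"x": -0.7, "y": 0, "z": -6, "roll": 0, "gripper": 10}
    - {"x": 0, "y": 0, "z": -6, "roll": 0, "gripper": 10}
    - {"x": 0, "y": 0, "z": -6, "roll": 0, "gripper": 10}
    - {"x": 0, "y": 0, "z": -5, "roll": 0, "gripper": 10}
    - {"x": 0, "y": 0, "z": -4, "roll": 0, "gripper": 10}
    - {"x": 0, "y": 0, "z": 0, "roll": 0, "gripper": 10}

```text
time: 39.65
eef_pos: [0.5475, 0.1868, 0.1531]
eef_rot: [0.018, 1.0, -0.001, -0.0]
force: [1.8, -2.3, -1.4]
finger_gap: 0.0208
grasp_force: 38.9
```

Call:
send_rows:
  moves:
    - {"x": 0, "y": 0, "z": -4, "roll": 0, "gripper": 10}
    - {"x": 0, "y": 0, "z": -4, "roll": 0, "gripper": 10}
    - {"x": 0, "y": 0, "z": -4, "roll": 0, "gripper": 10}
    - {"x": 0, "y": 0, "z": -3, "roll": 0, "gripper": 10}
    - {"x": 0, "y": 0, "z": -3, "roll": 0, "gripper": 10}
    - {"x": 0, "y": 0, "z": -2, "roll": 0, "gripper": 10}
    - {"x": 0, "y": 0, "z": 0, "roll": 0, "gripper": 10}

```text
time: 40.35
eef_pos: [0.5477, 0.1871, 0.1335]
eef_rot: [0.018, 1.0, -0.0, 0.0]
force: [2.1, -5.0, 0.9]
finger_gap: 0.0208
grasp_force: 39.0
```

Call:
send_rows:
  moves:
    - {"x": 0.4, "y": -1, "z": 0, "roll": 0, "gripper": 10}
    - {"x": 0, "y": 0, "z": -2, "roll": 0, "gripper": 10}
    - {"x": 0, "y": 0, "z": -2, "roll": 0, "gripper": 10}
    - {"x": 0, "y": 0, "z": 0, "roll": 0, "gripper": 10}

```text
time: 40.75
eef_pos: [0.5484, 0.1868, 0.1314]
eef_rot: [0.017, 1.0, 0.0, 0.001]
force: [-0.5, -2.5, 8.8]
finger_gap: 0.021
grasp_force: 40.0
```

Call:
send_rows:
  moves:
    - {"x": 0, "y": 0, "z": 0, "roll": 0, "gripper": 38}
    - {"x": 0, "y": 0, "z": 0, "roll": 0, "gripper": 38}
    - {"x": 0, "y": 0, "z": 0, "roll": 0, "gripper": 38}
    - {"x": 0, "y": 0, "z": 20, "roll": 0, "gripper": 38}
    - {"x": 0, "y": 0, "z": 40, "roll": 0, "gripper": 38}
    - {"x": 0, "y": 0, "z": 45, "roll": 0, "gripper": 38}
    - {"x": 0, "y": 0, "z": 33, "roll": 0, "gripper": 38}
    - {"x": -6, "y": -40, "z": 0, "roll": 0.1, "gripper": 38}
    - {"x": -6, "y": -40, "z": 0, "roll": 0.1, "gripper": 38}
    - {"x": -6, "y": -40, "z": 0, "roll": 0.1, "gripper": 38}
    - {"x": 0, "y": 0, "z": 0, "roll": 0.1, "gripper": 38}
    - {"x": 0, "y": 0, "z": 0, "roll": 0, "gripper": 38}

```text
time: 41.95
eef_pos: [0.5296, 0.0656, 0.2676]
eef_rot: [-0.18, 0.984, 0.0, -0.0]
force: [0.2, -0.8, 0.8]
finger_gap: 0.0378
grasp_force: 0.0
```

```bash
python3 chk.py | grep -v top
python3 - <<'E'
from h import *
t=r.get_image('top');s=r.get_image('scene')
a=cv2.resize(t['image'][140:240,380:480],(400,400),interpolation=cv2.INTER_CUBIC)
b=cv2.resize(s['image'][150:250,365:465],(400,400),interpolation=cv2.INTER_CUBIC)
cv2.imwrite('pics/b3.png',np.hstack([a,b])[:,:,::-1])
E
```

```text
42.05 [0.52993148 0.06672973 0.26747009] [(7, -3, 0.99), (7, -4, 0.82), (9, -4, 0.99), (9, -3, 0.99)]
[[379.0, 183.5, 16.4, 41.2], [261.0, 186.1, 14.3, 35.4], [393.4, 202.9, 17.5, 36.1], [274.1, 161.1, 11.3, 40.5], [421.3, 209.8, 18.8, 33.7], [265.1, 119.8, 11.1, 38.0], [436.0, 189.0, 15.7, 36.2], [244.1, 137.4, 12.2, 36.0], [358.4, 199.2, 91.1, 78.9], [376.3, 195.7, 66.4, 55.2]]
```

View pics/b3.png

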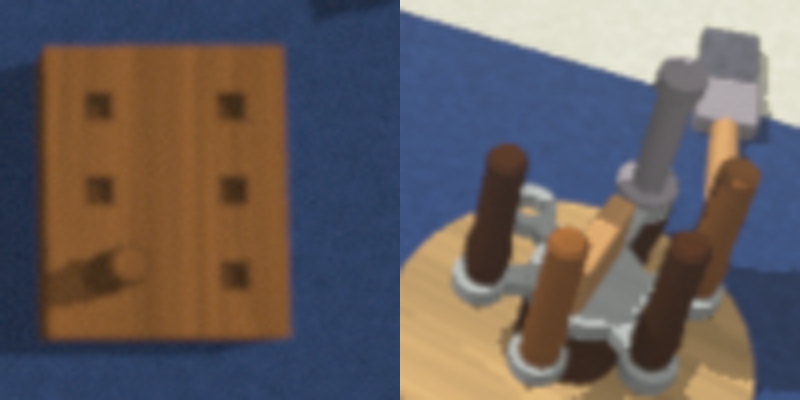

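Run:
```python
from h import *
t=r.get_image('top')
a=pix2(t,404.6,208.1,.05);b=pix2(t,411.6,205.6,.15);print(a,b,a+.72*(b-a),r.observe()['eef_pos'])
```

```text
[ 0.51469401 -0.17327958] [ 0.5137443  -0.17341269] [ 0.51401022 -0.17337542] [0.53002782 0.06713102 0.26747481]
```

Call:
send_rows:
  moves:
    - {"x": -2.7, "y": -40.1, "z": 0, "roll": 0, "gripper": 42}
    - {"x": -2.7, "y": -40.1, "z": 0, "roll": 0, "gripper": 42}
    - {"x": -2.7, "y": -40.1, "z": 0, "roll": 0, "gripper": 42}
    - {"x": -2.7, "y": -40.1, "z": 0, "roll": 0, "gripper": 42}
    - {"x": -2.7, "y": -40.1, "z": 0, "roll": 0, "gripper": 42}
    - {"x": -2.5, "y": -40.1, "z": 0, "roll": 0, "gripper": 42}
    - {"x": 0, "y": 0, "z": -41, "roll": 0, "gripper": 42}
    - {"x": 0, "y": 0, "z": -41, "roll": 0, "gripper": 42}
    - {"x": 0, "y": 0, "z": -41, "roll": 0, "gripper": 42}
    - {"x": 0, "y": 0, "z": -40, "roll": 0, "gripper": 42}
    - {"x": 0, "y": 0, "z": 0, "roll": 0, "gripper": 42}
    - {"x": 0, "y": 0, "z": 0, "roll": 0, "gripper": 10}
    - {"x": 0, "y": 0, "z": 0, "roll": 0, "gripper": 10}
    - {"x": 0, "y": 0, "z": 0, "roll": 0, "gripper": 10}
    - {"x": 0, "y": 0, "z": 0, "roll": 0, "gripper": 10}
    - {"x": 0, "y": 0, "z": 0, "roll": 0, "gripper": 10}

```text
time: 43.85
eef_pos: [0.5148, -0.1743, 0.1063]
eef_rot: [-0.182, 0.983, -0.0, 0.001]
force: [0.1, 0.6, 3.0]
finger_gap: 0.0208
grasp_force: 39.6
```

Call:
send_rows:
  moves:
    - {"x": 0, "y": 0, "z": 10, "roll": 0, "gripper": 10}
    - {"x": 0, "y": 0, "z": 20, "roll": 0, "gripper": 10}
    - {"x": 0, "y": 0, "z": 35, "roll": 0, "gripper": 10}
    - {"x": 0, "y": 0, "z": 40, "roll": 0, "gripper": 10}
    - {"x": 0, "y": 0, "z": 40, "roll": 0, "gripper": 10}
    - {"x": 0, "y": 0, "z": 38, "roll": 0, "gripper": 10}
    - {"x": 0, "y": 0, "z": 0, "roll": 0, "gripper": 10}
    - {"x": 0, "y": 0, "z": 0, "roll": 0, "gripper": 10}

```text
time: 44.65
eef_pos: [0.5138, -0.1741, 0.2891]
eef_rot: [-0.181, 0.983, 0.0, 0.001]
force: [-0.5, 0.0, -1.2]
finger_gap: 0.0211
grasp_force: 39.4
```

Run:
```python
from h import *
s=r.get_image('scene')
o=r.observe(); e=o['eef_pos']; print(e,o['force'])
U=proj(s,[e-[0,0,.09],e-[0,0,.09-.134]]); print(U)
print([d['extent'] for d in r.regions_of(s,'stick5')])
c=U[0].astype(int); x=s['image'][c[1]-70:c[1]+30,c[0]-50:c[0]+50]; print(c)
cv2.imwrite('pics/b4.png',cv2.resize(x,(600,600),interpolation=cv2.INTER_CUBIC)[:,:,::-1])
```

```text
[ 0.51318831 -0.17401581  0.28756568] [-0.14806202 -1.05419894 -1.56073356]
[[247.14431938 125.26337798]
 [237.591355    73.84881783]]
[[264.8, 119.8, 12.2, 36.2], [258.4, 183.0, 16.5, 38.0], [395.4, 204.5, 16.1, 39.1], [232.2, 69.8, 15.6, 51.7], [378.7, 187.9, 14.9, 36.6], [423.4, 207.3, 16.0, 34.6], [439.9, 191.3, 12.0, 32.7]]
[247 125]
```

View pics/b4.png

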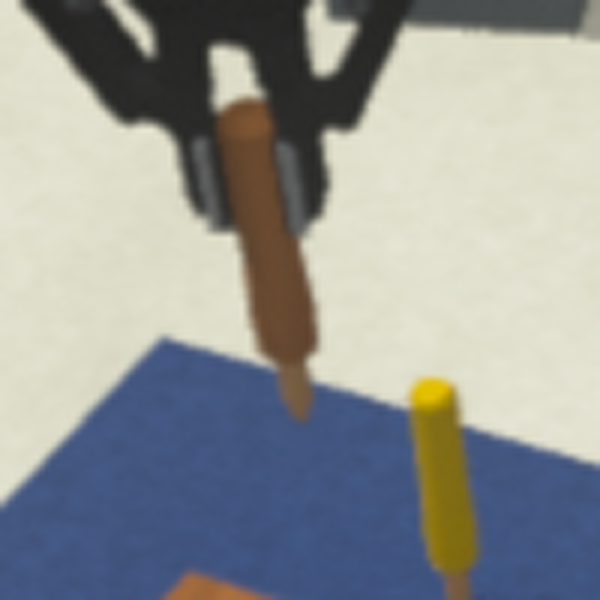

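Call:
send_rows:
  moves:
    - {"x": -2.7, "y": 41.2, "z": 0, "roll": -0.04, "gripper": 10}
    - {"x": -2.7, "y": 41.2, "z": 0, "roll": -0.04, "gripper": 10}
    - {"x": -2.7, "y": 41.2, "z": 0, "roll": -0.04, "gripper": 10}
    - {"x": -2.7, "y": 41.2, "z": 0, "roll": -0.04, "gripper": 10}
    - {"x": -2.7, "y": 41.2, "z": 0, "roll": -0.04, "gripper": 10}
    - {"x": -2.7, "y": 41.2, "z": 0, "roll": -0.04, "gripper": 10}
    - {"x": -2.7, "y": 41.2, "z": 0, "roll": -0.04, "gripper": 10}
    - {"x": -2.7, "y": 41.2, "z": 0, "roll": -0.04, "gripper": 10}
    - {"x": -2.7, "y": 41.2, "z": 0, "roll": -0.04, "gripper": 10}
    - {"x": 0, "y": 0, "z": 0, "roll": 0, "gripper": 10}
    - {"x": 0, "y": 0, "z": -40, "roll": 0, "gripper": 10}
    - {"x": 0, "y": 0, "z": -40, "roll": 0, "gripper": 10}
    - {"x": 0, "y": 0, "z": -25, "roll": 0, "gripper": 10}
    - {"x": 0, "y": 0, "z": 0, "roll": 0, "gripper": 10}
    - {"x": 0, "y": 0, "z": 0, "roll": 0, "gripper": 10}
    - {"x": 0, "y": 0, "z": 0, "roll": 0, "gripper": 10}

```text
time: 46.35
eef_pos: [0.4907, 0.1969, 0.1844]
eef_rot: [-0.002, 1.0, 0.001, 0.001]
force: [-0.4, -0.6, 0.4]
finger_gap: 0.0211
grasp_force: 39.5
```

Call:
send_rows:
  moves:
    - {"x": -1, "y": 0, "z": -6, "roll": 0, "gripper": 10}
    - {"x": 0, "y": 0, "z": -6, "roll": 0, "gripper": 10}
    - {"x": 0, "y": 0, "z": -6, "roll": 0, "gripper": 10}
    - {"x": 0, "y": 0, "z": -6, "roll": 0, "gripper": 10}
    - {"x": 0, "y": 0, "z": -5, "roll": 0, "gripper": 10}
    - {"x": 0, "y": 0, "z": 0, "roll": 0, "gripper": 10}

```text
time: 46.95
eef_pos: [0.489, 0.1969, 0.1532]
eef_rot: [-0.002, 1.0, 0.0, 0.0]
force: [1.7, 0.5, -2.7]
finger_gap: 0.0208
grasp_force: 39.4
```

Call:
send_rows:
  moves:
    - {"x": 0, "y": 0, "z": -4, "roll": 0, "gripper": 10}
    - {"x": 0, "y": 0, "z": -4, "roll": 0, "gripper": 10}
    - {"x": 0, "y": 0, "z": -4, "roll": 0, "gripper": 10}
    - {"x": 0, "y": 0, "z": -4, "roll": 0, "gripper": 10}
    - {"x": 0, "y": 0, "z": -3, "roll": 0, "gripper": 10}
    - {"x": 0, "y": 0, "z": -2, "roll": 0, "gripper": 10}
    - {"x": 0, "y": 0, "z": 0, "roll": 0, "gripper": 10}

```text
time: 47.65
eef_pos: [0.4889, 0.1968, 0.1326]
eef_rot: [-0.002, 1.0, 0.0, 0.0]
force: [1.6, 2.0, -0.9]
finger_gap: 0.021
grasp_force: 39.4
```

Call:
send_rows:
  moves:
    - {"x": 0.3, "y": 0.4, "z": -1.5, "roll": 0, "gripper": 10}
    - {"x": 0, "y": 0, "z": -1, "roll": 0, "gripper": 10}
    - {"x": 0, "y": 0, "z": 0, "roll": 0, "gripper": 10}

```text
time: 47.95
eef_pos: [0.4892, 0.1969, 0.1319]
eef_rot: [-0.003, 1.0, -0.0, 0.0]
force: [-0.4, -0.0, 9.5]
finger_gap: 0.0206
grasp_force: 40.5
```

Seated. Release, retreat up and clear, and check.

Call:
send_rows:
  moves:
    - {"x": 0, "y": 0, "z": 0, "roll": 0, "gripper": 38}
    - {"x": 0, "y": 0, "z": 0, "roll": 0, "gripper": 38}
    - {"x": 0, "y": 0, "z": 0, "roll": 0, "gripper": 38}
    - {"x": 0, "y": 0, "z": 20, "roll": 0, "gripper": 38}
    - {"x": 0, "y": 0, "z": 40, "roll": 0, "gripper": 38}
    - {"x": 0, "y": 0, "z": 45, "roll": 0, "gripper": 38}
    - {"x": 0, "y": 0, "z": 35, "roll": 0, "gripper": 38}
    - {"x": 0, "y": -45, "z": 0, "roll": 0, "gripper": 38}
    - {"x": 0, "y": -45, "z": 0, "roll": 0, "gripper": 38}
    - {"x": 0, "y": -45, "z": 0, "roll": 0, "gripper": 38}
    - {"x": 0, "y": -45, "z": 0, "roll": 0, "gripper": 38}
    - {"x": 0, "y": -45, "z": 0, "roll": 0, "gripper": 38}
    - {"x": 0, "y": 0, "z": 0, "roll": 0, "gripper": 38}
    - {"x": 0, "y": 0, "z": 0, "roll": 0, "gripper": 38}

```text
time: 49.35
eef_pos: [0.4885, -0.0291, 0.2699]
eef_rot: [-0.001, 1.0, -0.0, -0.001]
force: [0.1, 1.2, -0.5]
finger_gap: 0.0381
grasp_force: 0.0
```

Run:
```python
from h import *
t=r.get_image('top');s=r.get_image('scene'); print(r.observe()['time'])
a=cv2.resize(t['image'][150:270,160:280],(400,400),interpolation=cv2.INTER_CUBIC)
b=cv2.resize(s['image'][150:250,365:465],(400,400),interpolation=cv2.INTER_CUBIC)
cv2.imwrite('pics/b5.png',np.hstack([a,b])[:,:,::-1])
```

```text
49.45
```

View pics/b5.png

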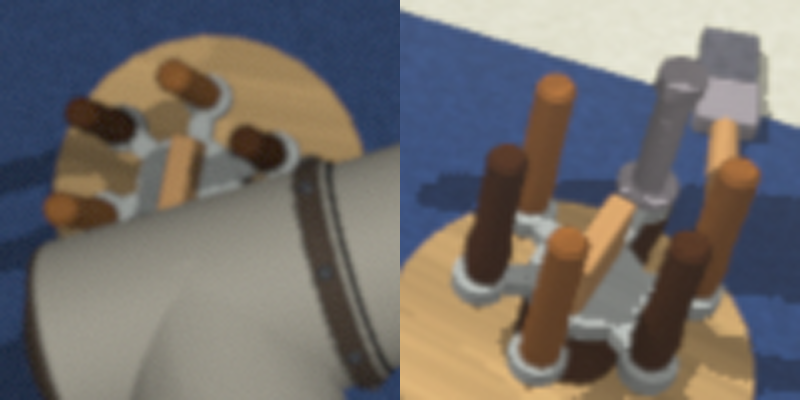

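```bash
python3 -c "
from cell import r
print(r.close_job())"
```

```text
the job is handed in; nothing more can be done
None
```

The head is turned and locked with the pin, all five sticks stand fully home in their own eyes on the short arms, and the job was handed in at about 49 s; no verdict came back. The block got knocked about 2 cm aside partway through, so I found the last two sticks again before picking them.

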